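# Try the refitted cabinet-door lock and hold its cam out

### The job

Take the red-headed key out of the wooden key block and push it fully home into the lock of the cabinet door: its pins are sticky, so ease it past them with small wiggles and do not force it. Then turn it a quarter turn clockwise, as seen from above, so that the cam swings out past the edge of the door, and finish still gripping the key and holding it turned against the lock's return spring, so that I can mark where the strike plate goes. Work the lock by its key only, and leave the other two keys in the block, the glue bottle and the varnish tin alone.

Things in the scene. Friction and masses are not known exactly. Their poses are not given: they have to be found in the camera images.
- red_key: The lock's key, red plastic head, about 25 g; upright in one slot of the block at the start. Origin: middle of the shoulder (flat underside of the head). z up along the head, x along the width, y the thickness. Head 30 (x) by 8 (y) by 36 mm (z 0 to 36), pinched across its 8 mm. Below: round neck 3.2 mm thick, 5.5 mm long, then the blade. It fits either way round (half turn about z)
- lock: The lock in the face-up door: brass face 31 mm across, steel plug, black keyway. Origin: middle of the face, 67.5 mm above the bench, 2.5 mm above the door; z up, out of the lock; x along the keyway's long side at rest. Keyway 9.2 (x) by 4.0 mm (y), its mouth widened at 45 degrees by 2 mm all round, 30 mm deep. Key fully home: its origin on this origin, shoulder on the face
- plug (a joint): Turn of the lock's plug, rad: 0 at rest, growing clockwise seen from above, stop at 1.65. It turns only with the key's shoulder within about 1.5 mm of the face, and once turned keeps the key in. A spring turns it back (0.03 Nm at rest, 0.10 Nm at the stop): let go, it returns to 0. The key has about 0.12 rad of play
- cam_tip (a point): End of the lock's steel cam, a flat bar 13 mm wide under the door, 47.5 mm from the plug's axis. It is hidden under the door at rest and sticks out about 17 mm past the door's edge after a quarter turn
- door: Cream panelled cabinet door, 260 (x) by 360 (y) by 20 mm, fixed face up on two pine battens, top face 65 mm above the bench. Origin: on the bench under its middle. The lock is at x = 100, y = 0 mm, 30 mm from the edge. Its x axis is the lock's x axis turned 90 degrees clockwise seen from above
- key_block: Fixed beech block, 170 (x) by 50 (y) by 45 mm (z), with three upright slots at x = -55, 0 and 55 mm, 10 by 5 mm and 33 mm deep, a key standing in each to its shoulder, the keys' width along x. Origin: middle of its underside, on the bench
- black_key: Another key, of the same shape with a black head, standing in the block; leave alone
- blue_key: Another key, of the same shape with a blue head, standing in the block; leave alone
- glue_bottle: Orange glue bottle, 64 mm across, 190 mm high; origin: middle of its underside; leave alone
- varnish_tin: Varnish tin, 74 mm across, 85 mm high; origin: middle of its underside; leave alone
- key_tip (a point): Tip of the red key, 27 mm below its origin. The steel blade is 8 mm wide (key x) and 3 mm thick (key y), from 5.5 mm below the origin; its last 3 mm narrow to a blunt point in x and are 2 mm thick
- pins (a point): The sticky sprung pins, felt but not seen: two stand 2 mm into the keyway from its narrow ends, 11 and 18.5 mm below the face (this point: between them on the axis). Pushed straight, the key's tip jams on each below some 15 to 25 N; pushed with 8 to 10 N and rocked 1 to 2 mm to and fro along lock x, it slips past. Over 60 N on the lock is forcing it
Mind the look-alikes: they are no part of the job. There is more than one size of the red_key; the one meant has the size given above.

How it is judged:
By the outcome, as a careful person would: the job done as asked, in the order asked, and still so for the second after the job is handed in, while the arm keeps its last pose, push and grip.
It also fails if it takes over 72 s, if anything falls off the work surface, if the arm or the gripper's body presses on something with over 40 N, if the wrist force passes 120 N, or if a joint passes its speed limit or range.

### The arm

A 6-joint arm with a two-finger parallel gripper is mounted at the origin on the work surface. World frame = base frame: x ahead of the robot, y to its left, z up, the work surface at z = 0. Lengths are in m, angles in rad, forces in N, time in s.
With the tool pointing down it reaches from about 0.375 to 0.975 m from the base axis. Payload 3.8 kg.
Tool frame: the origin (TCP) lies midway between the tips of the shut fingers; the grasp point (between the pads) lies 19 mm behind it; z points along the fingers, y is the direction in which the jaws open and shut (so a half turn about z gives the same grasp; the last joint's range is limited). The gripper opens to 88 mm and grips with 3 to 60 N. Pads are 18 mm wide; open, the fingers measure 123 mm over their backs; the gripper's body (75 mm by 187 mm) begins 45 mm behind the grasp point.
Start: joints at [-1.209, 0.264, 1.604, -0, 1.274, -0.037], TCP at [0.262, -0.622, 0.239] pointing down, gripper open.
Joint ranges: [-2.63, 2.63], [-0.94, 2.18], [0.31, 2.57], [-1.31, 4.45], [0, 2.66], [-2.55, 2.55]. Speed limits (rad/s): [2.57, 2.57, 3.14, 3.14, 3.14, 3.14].

### API

Orientations are given as [roll, pitch, yaw] about the fixed x, y, z axes, in that order (R = Rz(yaw) Ry(pitch) Rx(roll)).
In Python, from cell import * gives the robot as it stands. The module is installed in compiled form; this text tells all that it offers.
- The arm moves only by the shell command python3 -m handwheel 'ROWS' [OPENING] [FORCE]. ROWS is JSON, a list of rows, each an object of numbers: "dx", "dy", "dz": the shift along the tool's x, y, z in cm; "rx", "ry", "rz": the turn, a rotation vector about the tool's x, y, z in degrees. A call has 1 to 10 rows; each row shifts and turns the commanded pose from where the row before left it, along the tool's axes as they then stand; what a row does not reach is not made up. A row lasts 1/12 s, in which the tool goes at most 41.7 mm and 7.16 degrees, less where a joint would pass 70% of its speed; a pose out of reach is approached as far as the arm can. A call is refused whole if a number of a shift passes 4.17 or a number of a turn 7.16, either way. A call with a gripper value outside its range is refused whole. OPENING is the closure, from -1 (fully open) to 1 (shut), so that 0 is half open, set as the call begins (- or left out, the last holds). The fingers move at their own pace and stop on an object; FORCE is the grip in N (left out, the last holds). Time passes only in rows, so rows that do not move let the fingers close. It gives the time, the measured TCP pose, the force and the opening at its end, in the units of the state.
- state(): the state, without advancing time (a new reading comes with each control period).
- read_camera(name): name is "scene" or "top" or "wrist"; returns a dict with "color" (420x560x3 uint8, red, green, blue), "fovy" (degrees; the focal length in pixels is half the picture's height over the tangent of half this angle, whatever the lens; pixels are square), "cx", "cy" (the principal point, pixels), "R" (3x3) and "t" (3): a world point X has camera coordinates R X + t. Camera axes: x right, y down, z forward; pixel columns grow to the right and rows downward; lengths in m; the calibration is good to about 2 mm. A picture is of the moment at which its call begins. There is no depth.
- finish_job(): hands the job in, once; it reports no verdict.
The state is a dict: "t": time; "qpos": joint angles; "qvel": joint speeds; "joint_torque": joint torques, N m; "position": TCP position; "ee_rot": TCP orientation; "ft_force": force on the tool from outside, world axes, zero at the start; "moment": the same for the moment, N m; "gripper_width": finger opening in m.
Only numpy, scipy, OpenCV 4.12 (cv2) and the standard library are available. Lean on these libraries where they do the work, as an engineer would, in place of code of your own. Each camera call takes 0.05 s, during which the arm holds its last target.

## Working session

There is one attempt and no reset: what is moved stays moved. The work goes in short steps, Python scripts to look and compute and a shell command to move; the robot and the scene stay as the last step left them, time stands still between calls to the robot, and variables do not carry over. Pictures are saved under pics/ and viewed, and the job is handed in when it is done.

```bash
mkdir -p pics
python3 - <<'E'
from cell import *
import cv2
for n in ("scene","top","wrist"):
    c=read_camera(n); cv2.imwrite(f"pics/{n}0.png",c["color"][:,:,::-1]); print(n,c["fovy"],c["cx"],c["cy"],c["R"],c["t"])
s=state();print(s)
E
```

```text
scene 56.89453808869656 284.2317179054854 212.00076870057842 [[ 0.71557677  0.6985319  -0.00175448]
 [ 0.48210469 -0.49568297 -0.72240809]
 [-0.50549476  0.5160926  -0.69146473]] [-0.37385347 -0.2540041   1.23935297]
top 50.68515162878707 282.2457340791126 210.09722376952394 [[-0.00219495 -0.99994403  0.01034981]
 [-0.995978    0.00125896 -0.08958926]
 [ 0.08957121 -0.01050482 -0.99592502]] [-0.03576625  0.61141145  1.07913471]
wrist 60.57088959269153 275.3017844535601 198.9207435761055 [[ 0.38826202 -0.92154793 -0.00142133]
 [-0.8780068  -0.37038509  0.30318137]
 [-0.2799226  -0.11646587 -0.95293181]] [-0.67332282 -0.04203556  0.39060744]
{'t': 0.15, 'qpos': array([-1.20889824e+00,  2.64542855e-01,  1.60507184e+00, -7.65610864e-07,
        1.27368689e+00, -3.68590066e-02]), 'qvel': array([-0.00108951, -0.0025053 , -0.00523941, -0.00011306, -0.00113668,
       -0.0017508 ]), 'joint_torque': array([-9.57896896e-05, -5.02848494e+01, -3.57468545e+01,  7.29305064e-02,
        2.50107294e-02, -9.84059784e-05]), 'position': array([ 0.26191196, -0.6215146 ,  0.23769288]), 'ee_rot': array([-3.13988486e+00, -6.22438088e-05,  3.98757267e-01]), 'ft_force': array([-0.12755795, -0.71199256, -0.25871244]), 'moment': array([ 0.04745609, -0.00534804,  0.01103684]), 'gripper_width': 0.08804352809227287}
```

View pics/scene0.png

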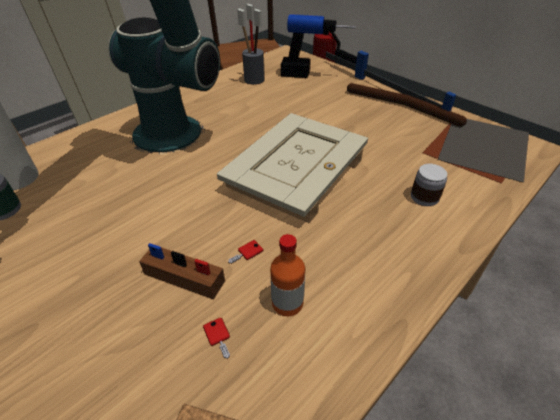

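View pics/top0.png

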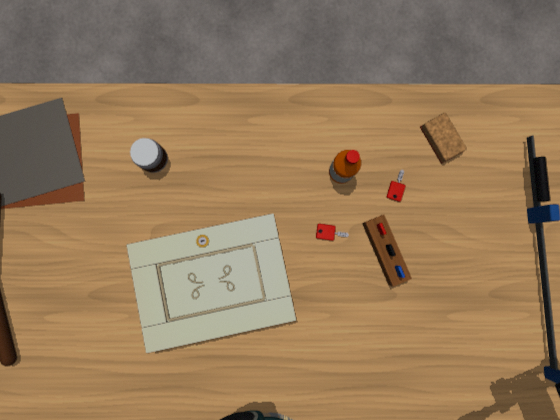

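View pics/wrist0.png

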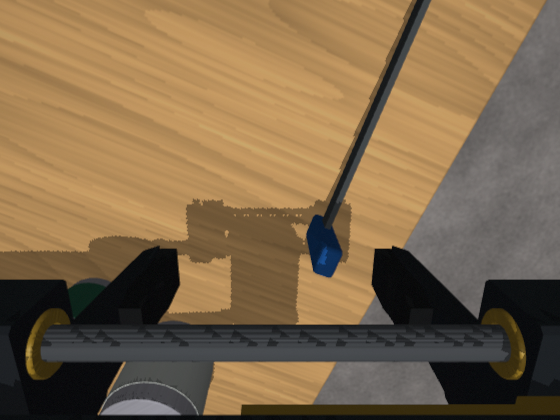

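The scene camera shows the block with blue, black and red keys, the red one at (202,267). The lock is at (330,166). Two loose red keys, which are look-alikes, lie on the bench. In the top view the red key is at about (382,229) and the lock at (203,241). Next I'll enlarge both views to measure them.

```bash
cat > h.py <<'E'
import numpy as np, cv2
from cell import *
from scipy.spatial.transform import Rotation as Ro
def K(c):
    f=c["color"].shape[0]/2/np.tan(np.radians(c["fovy"])/2); return f,c["cx"],c["cy"]
def ray(c,u,v):
    f,cx,cy=K(c); d=np.array([(u-cx)/f,(v-cy)/f,1.]); R=np.array(c["R"]); t=np.array(c["t"])
    return -R.T@t, R.T@d
def plane(c,u,v,z):
    o,d=ray(c,u,v); return o+d*(z-o[2])/d[2]
def tri(*obs):
    A=np.zeros((3,3));b=np.zeros(3)
    rs=[ray(*o) for o in obs]
    for o,d in rs:
        d=d/np.linalg.norm(d);P=np.eye(3)-np.outer(d,d);A+=P;b+=P@o
    X=np.linalg.solve(A,b); 
    return X,[1000*np.linalg.norm((np.eye(3)-np.outer(d,d)/(d@d))@(X-o)) for o,d in rs]
def proj(c,X):
    f,cx,cy=K(c); p=np.array(c["R"])@X+np.array(c["t"]); return np.array([cx+f*p[0]/p[2],cy+f*p[1]/p[2]])
def tcp():
    s=state(); return np.array(s["position"]),Ro.from_euler('xyz',s["ee_rot"])
def crop(c,name,u0,v0,w,h,k):
    im=c["color"][v0:v0+h,u0:u0+w,::-1]
    cv2.imwrite("pics/"+name,cv2.resize(im,None,fx=k,fy=k,interpolation=cv2.INTER_CUBIC))
E
python3 - <<'E'
from h import *
t=read_camera("top"); s=read_camera("scene")
a=t["color"][210:300,340:440,::-1]; b=t["color"][220:265,175:235,::-1]
c=s["color"][230:300,135:235,::-1]; d=s["color"][150:185,300:360,::-1]
z=lambda i:cv2.resize(i,(390,290),interpolation=cv2.INTER_CUBIC)
cv2.imwrite("pics/c1.png",np.vstack([np.hstack([z(a),z(b)]),np.hstack([z(c),z(d)])]))
print(plane(t,382,229,.081),plane(t,203,241,.0675),plane(s,330,166,.0675),plane(s,202,267,.07))
E
```

```text
[ 0.56123793 -0.27275694  0.081     ] [0.53395864 0.15287889 0.0675    ] [0.53873818 0.15234318 0.0675    ] [ 0.56913619 -0.27834099  0.07      ]
```

View pics/c1.png

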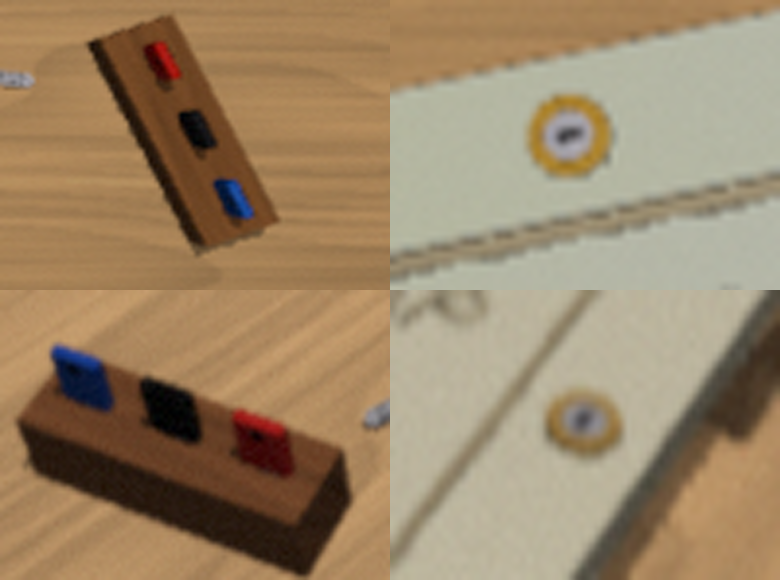

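Run:
```python
from h import *
t=read_camera("top"); s=read_camera("scene"); w=read_camera("wrist")
np.set_printoptions(precision=4,suppress=True)
print("keytop",tri((t,381.8,228.9),(s,201.7,260.9)))
print("lock",tri((t,202.4,241.1),(s,329.7,166.3)))
print("bottle top",tri((t,352,157),(s,288.5,239)))
print("tin", plane(t,146,148,.085))
p,R=tcp(); o=-np.array(w["R"]).T@w["t"]
print("cam in tool",R.inv().apply(o-p), R.inv().apply(np.array(w["R"])[2]))
K_=np.array([.564,-.274,.238])
print(R.inv().apply(K_-p))
```

```text
keytop (array([ 0.5619, -0.2727,  0.0776]), [np.float64(0.4187724019656319), np.float64(0.4187724019658253)])
lock (array([0.5344, 0.1557, 0.0624]), [np.float64(0.8110867443178146), np.float64(0.811086744317731)])
bottle top (array([ 0.7125, -0.1854,  0.188 ]), [np.float64(0.9689249608789596), np.float64(0.9689249608789631)])
tin [0.7555 0.2889 0.085 ]
cam in tool [ 0.0783 -0.0008 -0.1464] [-0.3032  0.0004  0.9529]
[ 0.4133 -0.2034  0.0006]
```

```bash
python3 -m handwheel '[{"dx":2.07,"dy":-1.02},{"dx":2.07,"dy":-1.02},{"dx":2.07,"dy":-1.02},{"dx":2.07,"dy":-1.02},{"dx":2.07,"dy":-1.02},{"dx":2.07,"dy":-1.02},{"dx":2.07,"dy":-1.02},{"dx":2.07,"dy":-1.02},{"dx":2.07,"dy":-1.02},{"dx":2.07,"dy":-1.02}]' -0.4
python3 -m handwheel '[{"dx":2.07,"dy":-1.02},{"dx":2.07,"dy":-1.02},{"dx":2.07,"dy":-1.02},{"dx":2.07,"dy":-1.02},{"dx":2.07,"dy":-1.02},{"dx":2.07,"dy":-1.02},{"dx":2.07,"dy":-1.02},{"dx":2.07,"dy":-1.02},{"dx":2.07,"dy":-1.02},{"dx":2.07,"dy":-1.02}]'
python3 -m handwheel '[{"dz":1},{"dz":1},{"dz":1},{"dz":1},{"dz":1},{},{}]'
python3 - <<'E'
from h import *
np.set_printoptions(precision=4,suppress=True)
w=read_camera("wrist"); cv2.imwrite("pics/w1.png",w["color"][:,:,::-1])
p,R=tcp();print(p,R.as_euler('xyz'),proj(w,np.array([.562,-.2735,.08])))
E
```

```text
[ 0.2621 -0.622   0.2386] [-3.1414 -0.      0.3988] [-111.7911 -579.3449]schema error: expected keys dx, dy, dz, rx, ry, rz
schema error: expected keys dx, dy, dz, rx, ry, rz
schema error: expected keys dx, dy, dz, rx, ry, rz
```

View pics/w1.png

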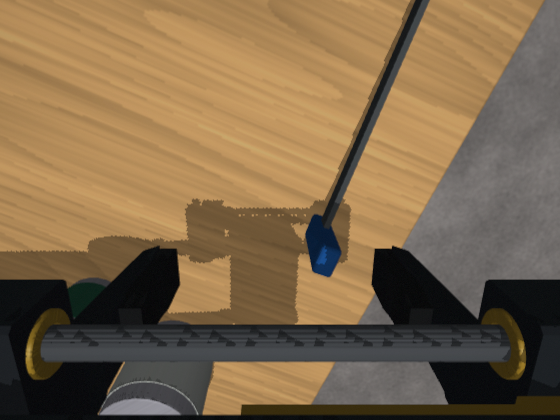

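The arm hasn't moved: the calls were refused, because every row needs all six keys.

```bash
python3 -m handwheel '[{"dx":2.07,"dy":-1.02,"dz":0,"rx":0,"ry":0,"rz":0},{"dx":2.07,"dy":-1.02,"dz":0,"rx":0,"ry":0,"rz":0},{"dx":2.07,"dy":-1.02,"dz":0,"rx":0,"ry":0,"rz":0},{"dx":2.07,"dy":-1.02,"dz":0,"rx":0,"ry":0,"rz":0},{"dx":2.07,"dy":-1.02,"dz":0,"rx":0,"ry":0,"rz":0},{"dx":2.07,"dy":-1.02,"dz":0,"rx":0,"ry":0,"rz":0},{"dx":2.07,"dy":-1.02,"dz":0,"rx":0,"ry":0,"rz":0},{"dx":2.07,"dy":-1.02,"dz":0,"rx":0,"ry":0,"rz":0},{"dx":2.07,"dy":-1.02,"dz":0,"rx":0,"ry":0,"rz":0},{"dx":2.07,"dy":-1.02,"dz":0,"rx":0,"ry":0,"rz":0}]' -0.4
```

```text
t: 1.28
position: [0.4139, -0.4468, 0.2389]
ee_rot: [3.141, -0.0, 0.399]
ft_force: [-0.2, 0.0, 0.2]
gripper_width: 0.0616
```

```bash
python3 -m handwheel '[{"dx":2.07,"dy":-1.02,"dz":0,"rx":0,"ry":0,"rz":0},{"dx":2.07,"dy":-1.02,"dz":0,"rx":0,"ry":0,"rz":0},{"dx":2.07,"dy":-1.02,"dz":0,"rx":0,"ry":0,"rz":0},{"dx":2.07,"dy":-1.02,"dz":0.8,"rx":0,"ry":0,"rz":0},{"dx":2.07,"dy":-1.02,"dz":0.8,"rx":0,"ry":0,"rz":0},{"dx":2.07,"dy":-1.02,"dz":0.8,"rx":0,"ry":0,"rz":0},{"dx":2.07,"dy":-1.02,"dz":0.8,"rx":0,"ry":0,"rz":0},{"dx":2.07,"dy":-1.02,"dz":0.8,"rx":0,"ry":0,"rz":0},{"dx":2.07,"dy":-1.02,"dz":0.8,"rx":0,"ry":0,"rz":0},{"dx":0,"dy":0,"dz":0,"rx":0,"ry":0,"rz":0}]'
python3 - <<'E'
from h import *
np.set_printoptions(precision=4,suppress=True)
w=read_camera("wrist"); cv2.imwrite("pics/w2.png",w["color"][:,:,::-1])
p,R=tcp();print(p,R.as_euler('xyz'),proj(w,np.array([.562,-.2735,.08])))
E
```

```text
t: 2.12
position: [0.5505, -0.2872, 0.1888]
ee_rot: [-3.139, 0.0, 0.402]
ft_force: [-0.0, 1.2, -0.3]
gripper_width: 0.0619
[ 0.5497 -0.2888  0.1896] [-3.1399  0.0011  0.4018] [265.4447 174.3291]
```

View pics/w2.png

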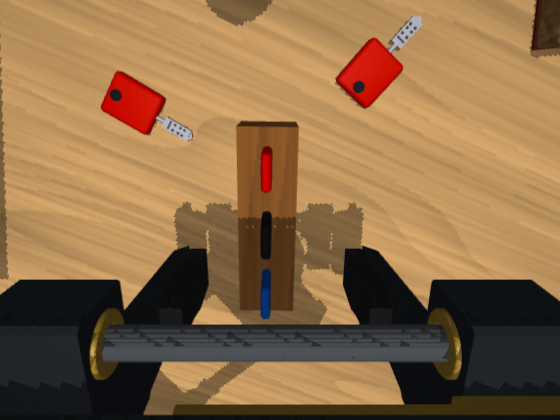

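The wrist view shows the block's three keys in a column. Red is at about (266,169), black at (266,235) and blue at (265,293), and the block lies along image vertical. The two loose red keys are at (135,102) and (370,72).

Run:
```python
from h import *
np.set_printoptions(precision=4,suppress=True)
w=read_camera("wrist"); crop(w,"w2c.png",215,110,100,125,5)
c=w
for z in(.045,):
  e=[plane(c,237,127,z),plane(c,298,127,z),plane(c,241,300,z),plane(c,294,300,z)]
  print(e,[np.linalg.norm(e[0]-e[1])])
  for a,b in((2,0),(3,1)): d=e[b]-e[a];print(np.degrees(np.arctan2(d[1],d[0])))
```

```text
[array([ 0.5796, -0.242 ,  0.045 ]), array([ 0.5986, -0.2868,  0.045 ]), array([ 0.4324, -0.3029,  0.045 ]), array([ 0.4518, -0.3485,  0.045 ])] [np.float64(0.048707502599767326)]
22.502706925717735
22.775007302376295
```

View pics/w2c.png

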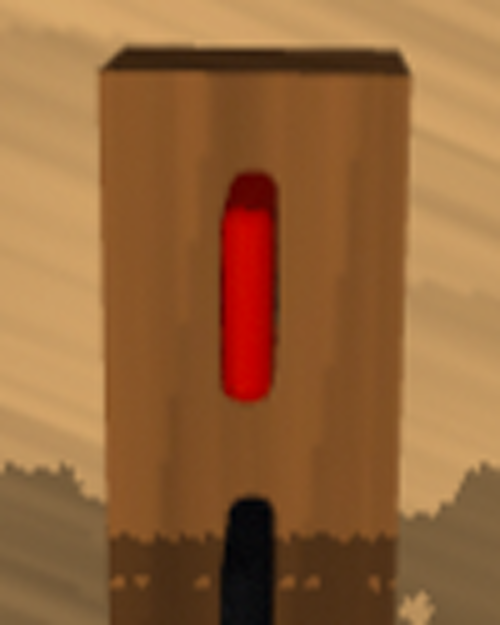

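Run:
```python
from h import *
np.set_printoptions(precision=4,suppress=True)
w=read_camera("wrist");np.savez("w2.npz",**{k:w[k] for k in w})
p,R=tcp()
for z in (.078,.081): 
  a=plane(w,264.8,151,z);b=plane(w,264.2,190.4,z);m=(a+b)/2
  print(z,a,b,np.linalg.norm(a-b),m,"tool delta",R.inv().apply(m-p))
```

```text
0.078 [ 0.5759 -0.2698  0.078 ] [ 0.5482 -0.2807  0.078 ] 0.029743553344902144 [ 0.5621 -0.2753  0.078 ] tool delta [ 0.018  -0.0094  0.1128]
0.081 [ 0.5764 -0.2697  0.081 ] [ 0.5491 -0.2805  0.081 ] 0.029398625637277215 [ 0.5627 -0.2751  0.081 ] tool delta [ 0.0187 -0.0093  0.1098]
```

```bash
python3 -m handwheel '[{"dx":0.62,"dy":-0.31,"dz":0.7,"rx":0,"ry":0,"rz":0},{"dx":0.62,"dy":-0.31,"dz":0.7,"rx":0,"ry":0,"rz":0},{"dx":0.61,"dy":-0.31,"dz":0.6,"rx":0,"ry":0,"rz":0.3},{"dx":0,"dy":0,"dz":0,"rx":0,"ry":0,"rz":0},{"dx":0,"dy":0,"dz":0,"rx":0,"ry":0,"rz":0}]'
python3 - <<'E'
from h import *
np.set_printoptions(precision=4,suppress=True)
w=read_camera("wrist"); np.savez("w3.npz",**{k:w[k] for k in w}); cv2.imwrite("pics/w3.png",w["color"][:,:,::-1]);crop(w,"w3c.png",225,130,100,125,5)
p,R=tcp();print(p,R.as_euler('xyz',1))
E
```

```text
t: 2.68
position: [0.5623, -0.2746, 0.1697]
ee_rot: [-3.14, 0.001, 0.394]
ft_force: [-0.7, -0.2, -0.5]
gripper_width: 0.0615
[ 0.5625 -0.2749  0.1703] [-179.9692    0.0367   22.561 ]
```

View pics/w3.png

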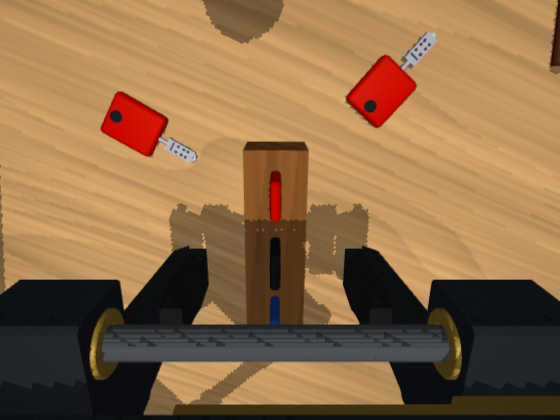

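View pics/w3c.png

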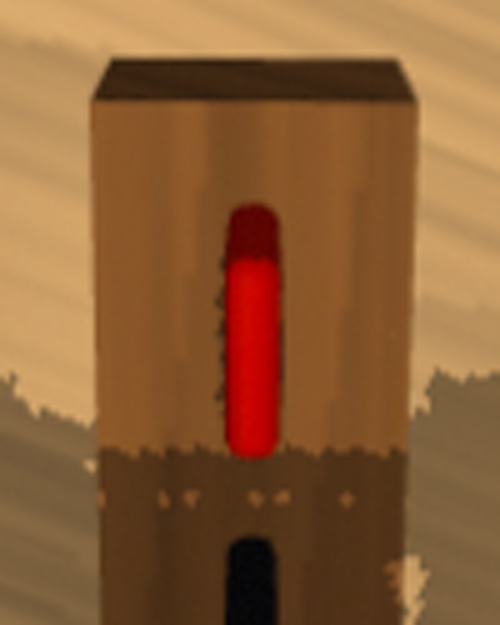

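The red key's top face now spans (275.8,181) to (275.8,221.6), midway between the fingers.

Run:
```python
from h import *
np.set_printoptions(precision=4,suppress=True)
a=np.load("w2.npz");b=np.load("w3.npz")
top=read_camera("top")
print(tri((a,264.8,151),(b,275.8,181)),tri((a,264.2,190.4),(b,275.8,221.6)))
print(tri((a,264.5,170.5),(b,275.8,201),(top,381.8,228.9)))
p,R=tcp()
for z in (.078,.081):
  m=(plane(b,275.8,181,z)+plane(b,275.8,221.6,z))/2; print(m,R.inv().apply(m-p))
```

```text
(array([ 0.5731, -0.27  ,  0.064 ]), [np.float64(0.4491426513017417), np.float64(0.44914265130193365)]) (array([ 0.5451, -0.2815,  0.0673]), [np.float64(0.211416987788766), np.float64(0.21141698778872317)])
(array([ 0.5615, -0.2747,  0.0729]), [np.float64(0.7697643856658998), np.float64(0.2670692115138664), np.float64(0.5894914904775908)])
[ 0.5625 -0.274   0.078 ] [ 0.0003 -0.0011  0.0927]
[ 0.5634 -0.2736  0.081 ] [ 0.0013 -0.0011  0.0897]
```

```bash
python3 -m handwheel '[{"dx":0.05,"dy":-0.05,"dz":1.5,"rx":0,"ry":0,"rz":0},{"dx":0.05,"dy":-0.05,"dz":1.5,"rx":0,"ry":0,"rz":0},{"dx":0,"dy":0,"dz":1.5,"rx":0,"ry":0,"rz":0},{"dx":0,"dy":0,"dz":1.5,"rx":0,"ry":0,"rz":0},{"dx":0,"dy":0,"dz":1.5,"rx":0,"ry":0,"rz":0},{"dx":0,"dy":0,"dz":1.5,"rx":0,"ry":0,"rz":0},{"dx":0,"dy":0,"dz":1.0,"rx":0,"ry":0,"rz":0},{"dx":0,"dy":0,"dz":0.8,"rx":0,"ry":0,"rz":0},{"dx":0,"dy":0,"dz":0.6,"rx":0,"ry":0,"rz":0},{"dx":0,"dy":0,"dz":0.4,"rx":0,"ry":0,"rz":0}]' 0.3
python3 - <<'E'
from h import *
np.set_printoptions(precision=4,suppress=True)
w=read_camera("wrist"); cv2.imwrite("pics/w4.png",w["color"][:,:,::-1])
p,R=tcp();print(p,R.as_euler('xyz',1),state()["ft_force"])
E
```

```text
t: 3.62
position: [0.5633, -0.2738, 0.0524]
ee_rot: [-3.142, 0.0, 0.393]
ft_force: [-0.2, 0.2, 0.5]
gripper_width: 0.031
[ 0.563  -0.2736  0.0518] [-179.9668    0.0299   22.5475] [-0.1946 -0.0643 -0.7171]
```

View pics/w4.png

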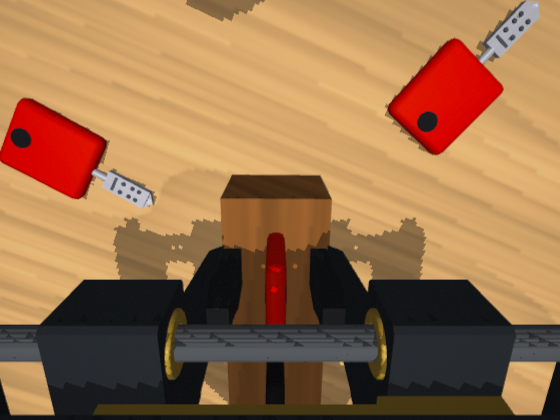

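The key stands at u≈276, centred between the fingertips. I'll lower slightly and close on it.

```bash
python3 -m handwheel '[{"dx":0,"dy":0,"dz":0.2,"rx":0,"ry":0,"rz":0},{"dx":0,"dy":0,"dz":0,"rx":0,"ry":0,"rz":0},{"dx":0,"dy":0,"dz":0,"rx":0,"ry":0,"rz":0},{"dx":0,"dy":0,"dz":0,"rx":0,"ry":0,"rz":0},{"dx":0,"dy":0,"dz":0,"rx":0,"ry":0,"rz":0},{"dx":0,"dy":0,"dz":0,"rx":0,"ry":0,"rz":0}]' 1 45
python3 - <<'E'
from h import *
np.set_printoptions(precision=4,suppress=True)
w=read_camera("wrist"); np.savez("w5.npz",**{k:w[k] for k in w});cv2.imwrite("pics/w5.png",w["color"][:,:,::-1])
p,R=tcp();s=state();print(p,R.as_euler('xyz',1),s["ft_force"],s["gripper_width"])
E
```

```text
t: 4.17
position: [0.5637, -0.2739, 0.0514]
ee_rot: [3.141, -0.001, 0.394]
ft_force: [0.2, 0.0, 2.3]
gripper_width: 0.0078
[ 0.5637 -0.2739  0.0514] [179.9481  -0.0406  22.5512] [ 0.5585 -0.9274  2.2557] 0.007715778346510402
```

View pics/w5.png

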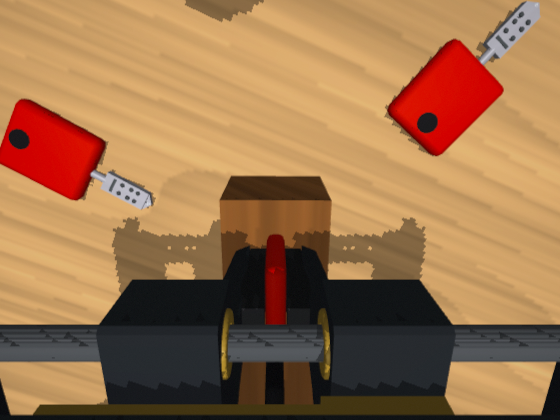

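Gripped at 7.7 mm opening. Now lifting straight up.

```bash
python3 -m handwheel '[{"dx":0,"dy":0,"dz":-0.5,"rx":0,"ry":0,"rz":0},{"dx":0,"dy":0,"dz":-1,"rx":0,"ry":0,"rz":0},{"dx":0,"dy":0,"dz":-1.5,"rx":0,"ry":0,"rz":0},{"dx":0,"dy":0,"dz":-1.5,"rx":0,"ry":0,"rz":0},{"dx":0,"dy":0,"dz":-1.5,"rx":0,"ry":0,"rz":0},{"dx":0,"dy":0,"dz":-2,"rx":0,"ry":0,"rz":0},{"dx":0,"dy":0,"dz":-2,"rx":0,"ry":0,"rz":0},{"dx":0,"dy":0,"dz":-2,"rx":0,"ry":0,"rz":0},{"dx":0,"dy":0,"dz":-2,"rx":0,"ry":0,"rz":0},{"dx":0,"dy":0,"dz":0,"rx":0,"ry":0,"rz":0}]'
python3 - <<'E'
from h import *
np.set_printoptions(precision=4,suppress=True)
w=read_camera("wrist"); cv2.imwrite("pics/w6.png",w["color"][:,:,::-1])
s=read_camera("scene");
u,v=proj(s,tcp()[0]).astype(int);crop(s,"s6.png",u-50,v-40,100,80,6)
p,R=tcp();s=state();print(p,R.as_euler('xyz',1),s["ft_force"],s["gripper_width"],s["qpos"])
# to lock
c,sn=np.cos(R.as_euler('xyz')[2]),np.sin(R.as_euler('xyz')[2])
print(R.inv().apply(np.array([.536,.154,.2])-p))
E
```

```text
t: 5.05
position: [0.5659, -0.275, 0.1968]
ee_rot: [3.135, -0.006, 0.394]
ft_force: [0.0, -0.5, 0.6]
gripper_width: 0.0075
[ 0.5638 -0.2739  0.192 ] [179.8839  -0.0949  22.5511] [-0.213   0.4016 -1.1888] 0.007509506156633138 [-0.492   0.2047  1.7642  0.      1.1701  0.6852]
[ 0.1384 -0.4059 -0.0085]
```

View pics/w6.png

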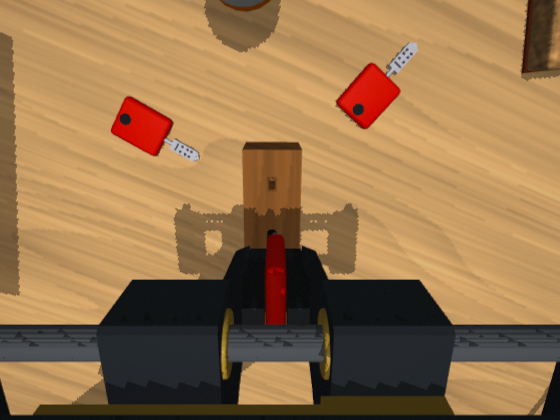

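View pics/s6.png

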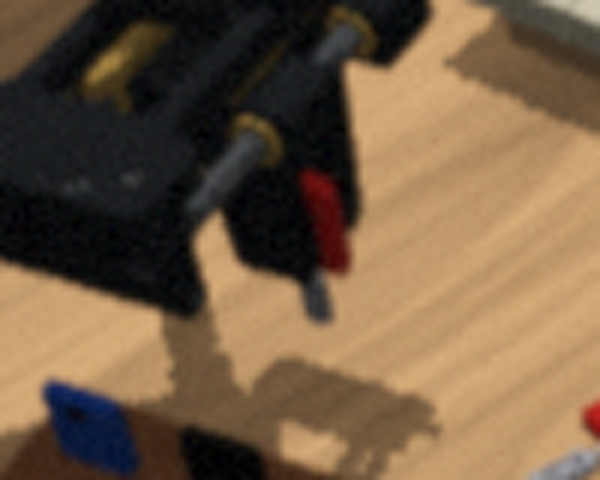

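The key is out of the block: its empty slot is at (272,184), the grip hasn't changed and the blade hangs straight. Next I'll carry it over to the lock.

```bash
python3 -m handwheel '[{"dx":0.5,"dy":-1.4,"dz":-0.2,"rx":0,"ry":0,"rz":0},{"dx":0.96,"dy":-2.8,"dz":-0.2,"rx":0,"ry":0,"rz":0},{"dx":0.96,"dy":-2.8,"dz":0,"rx":0,"ry":0,"rz":0},{"dx":0.96,"dy":-2.8,"dz":0,"rx":0,"ry":0,"rz":0},{"dx":0.96,"dy":-2.8,"dz":0,"rx":0,"ry":0,"rz":0},{"dx":0.96,"dy":-2.8,"dz":0,"rx":0,"ry":0,"rz":0},{"dx":0.96,"dy":-2.8,"dz":0,"rx":0,"ry":0,"rz":0},{"dx":0.96,"dy":-2.8,"dz":0,"rx":0,"ry":0,"rz":0},{"dx":0.96,"dy":-2.8,"dz":0,"rx":0,"ry":0,"rz":0},{"dx":0.96,"dy":-2.8,"dz":0,"rx":0,"ry":0,"rz":0}]'
python3 -m handwheel '[{"dx":0.96,"dy":-2.8,"dz":0,"rx":0,"ry":0,"rz":0},{"dx":0.96,"dy":-2.8,"dz":0,"rx":0,"ry":0,"rz":0},{"dx":0.96,"dy":-2.8,"dz":0,"rx":0,"ry":0,"rz":0},{"dx":0.96,"dy":-2.8,"dz":0,"rx":0,"ry":0,"rz":0},{"dx":0.96,"dy":-2.8,"dz":0,"rx":0,"ry":0,"rz":0},{"dx":0.3,"dy":-0.9,"dz":0,"rx":0,"ry":0,"rz":-3},{"dx":0,"dy":0,"dz":0,"rx":0,"ry":0,"rz":-6},{"dx":0,"dy":0,"dz":0,"rx":0,"ry":0,"rz":-7},{"dx":0,"dy":0,"dz":0,"rx":0,"ry":0,"rz":-7},{"dx":0,"dy":0,"dz":0,"rx":0,"ry":0,"rz":-7}]'
```

```text
t: 5.98
position: [0.5434, 0.0094, 0.1926]
ee_rot: [-3.14, 0.004, 0.394]
ft_force: [0.1, 0.5, -1.5]
gripper_width: 0.0078
t: 6.82
position: [0.5334, 0.1649, 0.1924]
ee_rot: [-3.139, 0.003, 0.924]
ft_force: [0.5, 0.1, 0.1]
gripper_width: 0.008
```

```bash
python3 -m handwheel '[{"dx":0,"dy":0,"dz":0,"rx":0,"ry":0,"rz":-7},{"dx":0,"dy":0,"dz":0,"rx":0,"ry":0,"rz":-7},{"dx":0,"dy":0,"dz":0,"rx":0,"ry":0,"rz":-7},{"dx":0,"dy":0,"dz":0,"rx":0,"ry":0,"rz":-7},{"dx":0,"dy":0,"dz":0,"rx":0,"ry":0,"rz":-7},{"dx":0,"dy":0,"dz":0,"rx":0,"ry":0,"rz":-7},{"dx":0,"dy":0,"dz":0,"rx":0,"ry":0,"rz":-6},{"dx":0,"dy":0,"dz":0,"rx":0,"ry":0,"rz":0},{"dx":0,"dy":0,"dz":0,"rx":0,"ry":0,"rz":0}]'
python3 - <<'E'
from h import *
np.set_printoptions(precision=4,suppress=True)
w=read_camera("wrist"); np.savez("w7.npz",**{k:w[k] for k in w}); cv2.imwrite("pics/w7.png",w["color"][:,:,::-1])
p,R=tcp();s=state();print(p,R.as_euler('xyz',1),s["ft_force"],s["gripper_width"],s["qpos"])
E
```

```text
t: 7.57
position: [0.534, 0.1645, 0.1931]
ee_rot: [-3.138, -0.0, 1.752]
ft_force: [0.9, -0.5, -0.8]
gripper_width: 0.0072
[0.5343 0.1645 0.1933] [-179.8525   -0.0024  100.4014] [-0.4332  0.8834 -1.101 ] 0.00743181066864077 [0.2539 0.0809 1.9029 0.0002 1.1604 0.0723]
```

View pics/w7.png

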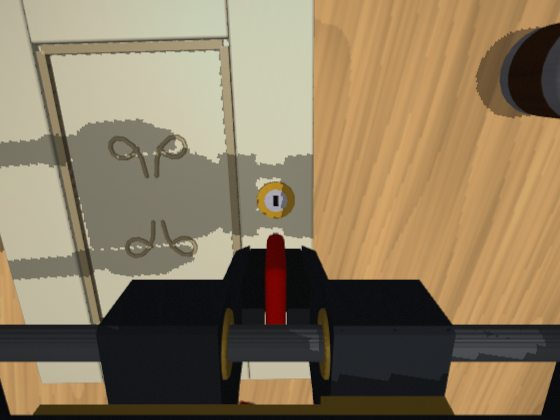

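The lock face is at about (276,200) in the wrist view, with its keyway along image vertical. The door edge is at u≈313.

Run:
```python
from h import *
np.set_printoptions(precision=4,suppress=True)
w=np.load("w7.npz"); crop(w,"w7c.png",246,170,80,60,10)
im=w["color"].astype(int)
# door right edge: wood is saturated
hsv=cv2.cvtColor(w["color"],cv2.COLOR_RGB2HSV)
pts=[]
for v in list(range(5,150,3)):
    row=hsv[v,295:335,1].astype(float); g=np.diff(cv2.GaussianBlur(row[None],(5,1),0)[0]); k=np.argmax(g); 
    pts.append((295+k+1,v))
P=np.array(pts,np.float32); vx,vy,x0,y0=cv2.fitLine(P,cv2.DIST_HUBER,0,.01,.01).ravel()
a=plane(w,x0+vx/vy*(5-y0),5,.065);b=plane(w,x0+vx/vy*(150-y0),150,.065);d=a-b
print("edge yaw",np.degrees(np.arctan2(d[1],d[0])))
L=plane(w,276,200,.0675);p,R=tcp();print(L,R.inv().apply(L-p))
n=np.array([-d[1],d[0]])/np.hypot(d[0],d[1]);print("lock to edge",n@(L-b)[:2])
```

```text
edge yaw 101.65820207470465
[0.5352 0.1563 0.0675] [-0.0082 -0.0003  0.1258]
lock to edge 0.0291148450830897
```

View pics/w7c.png

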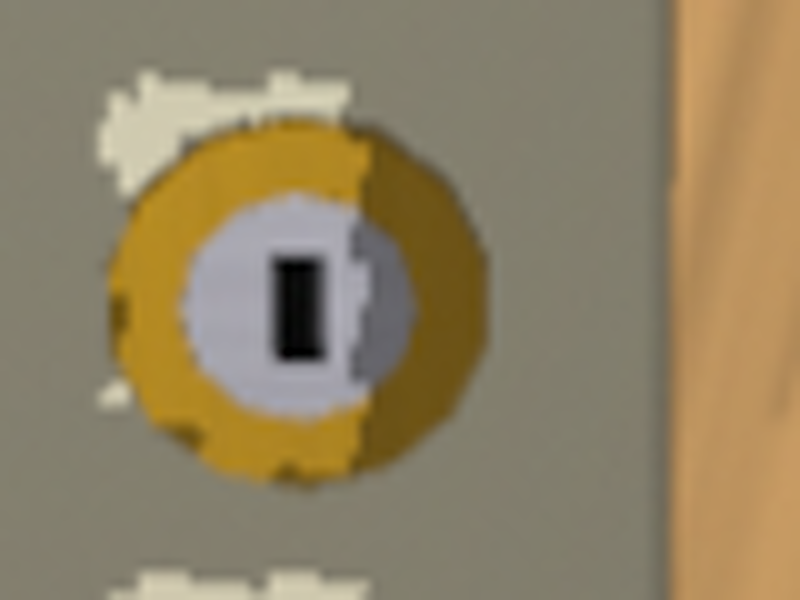

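```bash
python3 -m handwheel '[{"dx":-0.4,"dy":-0.01,"dz":1,"rx":0,"ry":0,"rz":-1.1},{"dx":-0.4,"dy":-0.01,"dz":1,"rx":0,"ry":0,"rz":0},{"dx":0,"dy":0,"dz":1,"rx":0,"ry":0,"rz":0},{"dx":0,"dy":0,"dz":1.5,"rx":0,"ry":0,"rz":0},{"dx":0,"dy":0,"dz":1.5,"rx":0,"ry":0,"rz":0},{"dx":0,"dy":0,"dz":1.5,"rx":0,"ry":0,"rz":0},{"dx":0,"dy":0,"dz":0.6,"rx":0,"ry":0,"rz":0},{"dx":0,"dy":0,"dz":0.2,"rx":0,"ry":0,"rz":0},{"dx":0,"dy":0,"dz":0,"rx":0,"ry":0,"rz":0}]'
python3 - <<'E'
from h import *
np.set_printoptions(precision=4,suppress=True)
w=read_camera("wrist"); cv2.imwrite("pics/w8.png",w["color"][:,:,::-1])
c=read_camera("scene"); u,v=proj(c,np.array([.535,.156,.08])).astype(int);crop(c,"s8.png",u-40,v-30,80,60,9)
p,R=tcp();s=state();print(p,R.as_euler('xyz',1),s["ft_force"],s["moment"],s["gripper_width"])
E
```

```text
t: 8.37
position: [0.5363, 0.1562, 0.1108]
ee_rot: [-3.14, 0.0, 1.773]
ft_force: [0.1, -0.2, 0.0]
gripper_width: 0.0074
[0.5375 0.1565 0.1123] [179.9426  -0.0049 101.6275] [-0.4963  0.4672  0.4671] [ 0.0065 -0.0924  0.0318] 0.007786072437304022
```

View pics/w8.png

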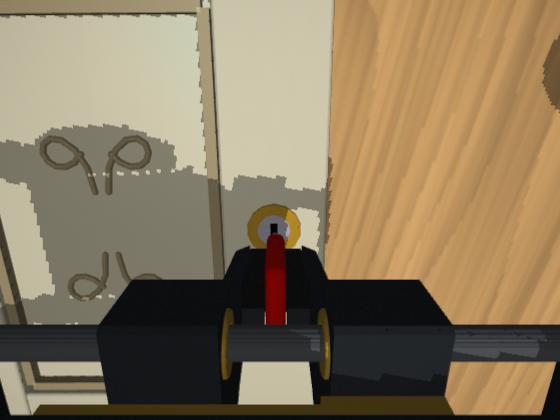

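View pics/s8.png

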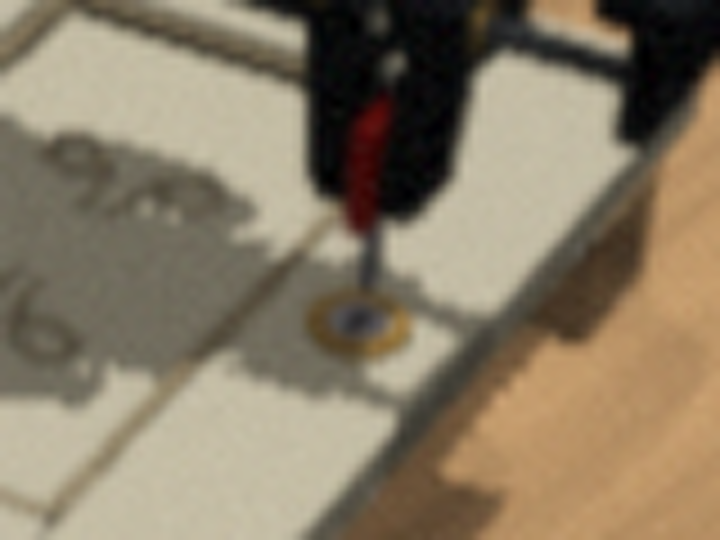

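Run:
```python
from h import *
np.set_printoptions(precision=4,suppress=True)
w=read_camera("wrist"); np.savez("w8.npz",**{k:w[k] for k in w}); crop(w,"w8c.png",235,195,80,60,10)
t=read_camera("top");crop(t,"t8.png",170,200,70,60,10)
p,R=tcp(); q=R.inv()
print(p)
for u,v in((274,229),): 
  L=plane(w,u,v,.0675);print(L,q.apply(L-p))
print("cam pose tool",q.apply(-w["R"].T@w["t"]-p))
```

```text
[0.5378 0.1566 0.1128]
[0.5363 0.1565 0.0675] [ 0.0002 -0.0016  0.0453]
cam pose tool [ 0.0792 -0.0005 -0.146 ]
```

View pics/w8c.png

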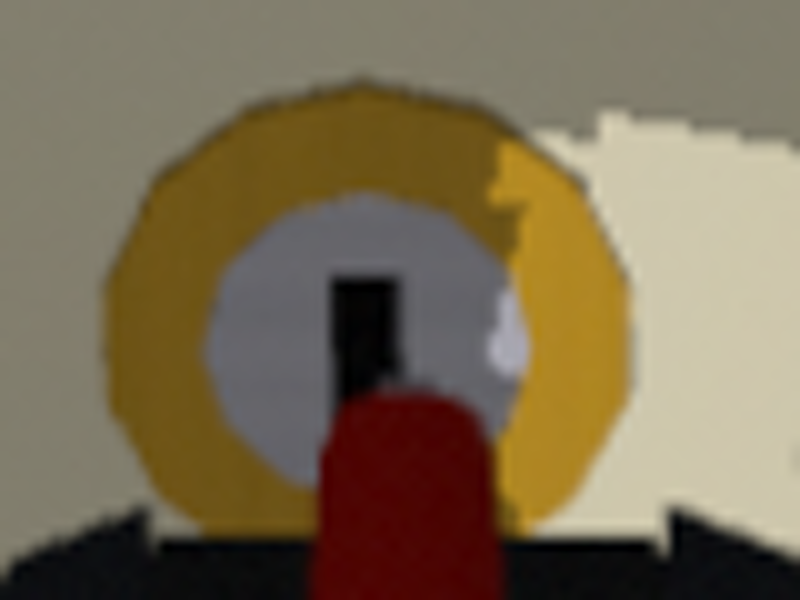

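View pics/t8.png

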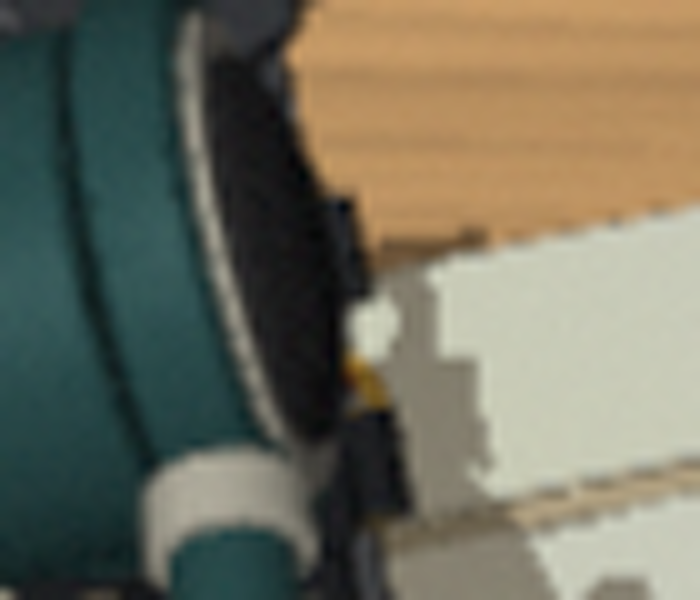

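```bash
for i in 1 2 3; do python3 -m handwheel '[{"dx":0,"dy":0,"dz":0,"rx":0,"ry":0,"rz":0}]'|sed -n 2,3p; done
python3 - <<'E'
from h import *
np.set_printoptions(precision=4,suppress=True)
w=read_camera("wrist"); np.savez("w9.npz",**{k:w[k] for k in w}); crop(w,"w9c.png",235,195,80,60,10)
print(tcp()[0])
E
```

```text
position: [0.5377, 0.1565, 0.1128]
ee_rot: [3.14, -0.0, 1.774]
position: [0.5375, 0.1565, 0.1125]
ee_rot: [3.14, -0.0, 1.774]
position: [0.5373, 0.1564, 0.1122]
ee_rot: [3.141, -0.0, 1.774]
[0.5372 0.1564 0.1121]
```

View pics/w9c.png

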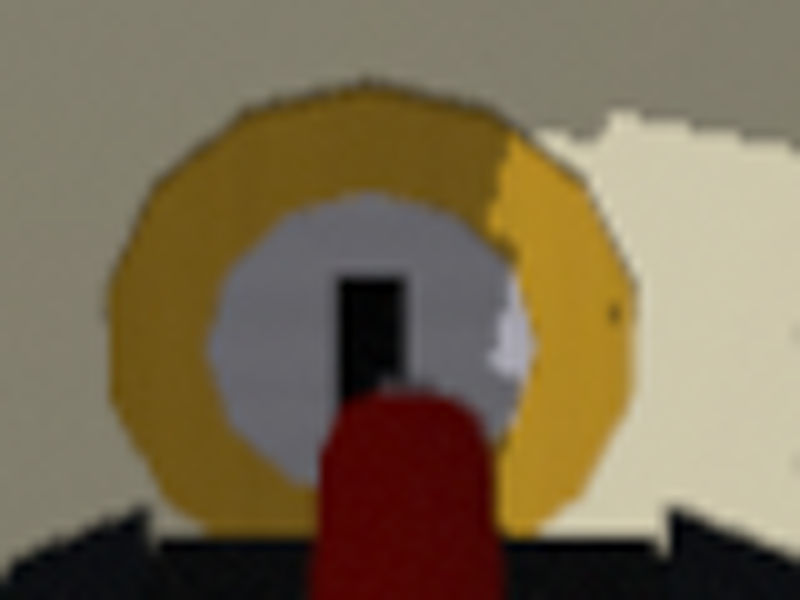

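```bash
python3 -m handwheel '[{"dx":0.03,"dy":-0.1,"dz":0,"rx":0,"ry":0,"rz":0},{"dx":0,"dy":0,"dz":0,"rx":0,"ry":0,"rz":0},{"dx":0,"dy":0,"dz":0,"rx":0,"ry":0,"rz":0},{"dx":0,"dy":0,"dz":0,"rx":0,"ry":0,"rz":0},{"dx":0,"dy":0,"dz":0,"rx":0,"ry":0,"rz":0},{"dx":0,"dy":0,"dz":0,"rx":0,"ry":0,"rz":0},{"dx":0,"dy":0,"dz":0,"rx":0,"ry":0,"rz":0},{"dx":0,"dy":0,"dz":0,"rx":0,"ry":0,"rz":0},{"dx":0,"dy":0,"dz":0,"rx":0,"ry":0,"rz":0},{"dx":0,"dy":0,"dz":0,"rx":0,"ry":0,"rz":0}]'
python3 - <<'E'
from h import *
np.set_printoptions(precision=4,suppress=True)
w=read_camera("wrist"); np.savez("w10.npz",**{k:w[k] for k in w}); crop(w,"w10c.png",235,195,80,60,10)
c=read_camera("scene");crop(c,"s10.png",300,130,60,45,13)
p,R=tcp(); print(p,R.as_euler('xyz',1))
L=plane(w,273.5,228.7,.0675);print(L,R.inv().apply(L-p))
E
```

```text
t: 9.7
position: [0.536, 0.1564, 0.1117]
ee_rot: [-3.142, -0.0, 1.774]
ft_force: [0.6, -0.2, -0.1]
gripper_width: 0.0076
[0.5359 0.1564 0.1117] [-179.9989   -0.0006  101.6471]
[0.5344 0.1568 0.0675] [ 0.0007 -0.0015  0.0442]
```

View pics/w10c.png

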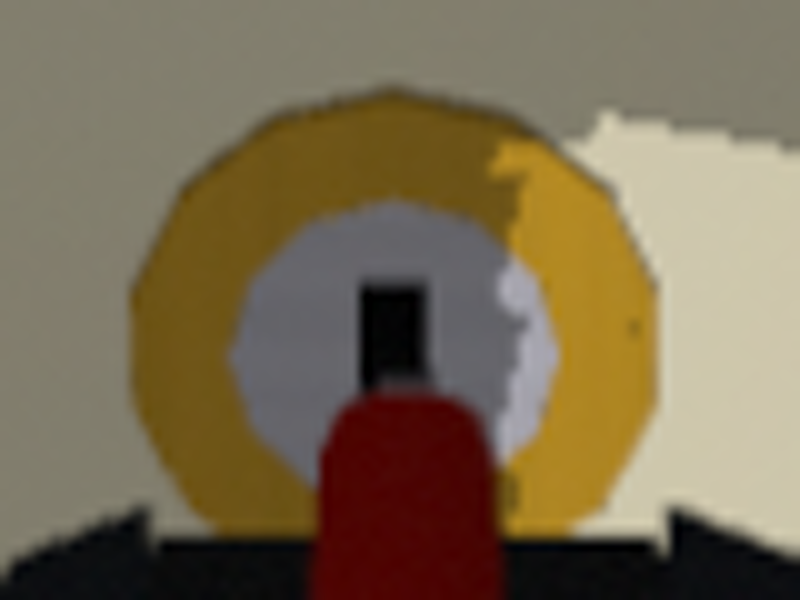

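View pics/s10.png

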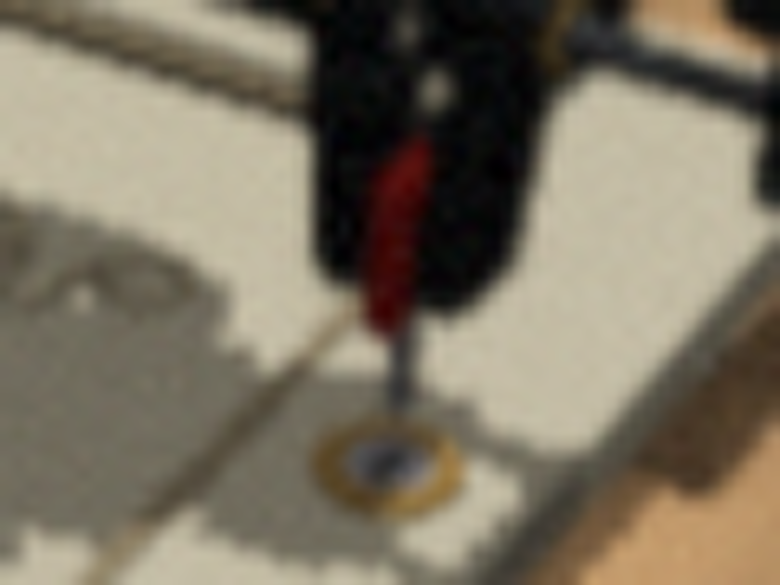

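The blade tip is about 0.8 mm off the keyway centre, and the scene view shows it standing over the keyway. I'll correct that and start in gently.

```bash
python3 -m handwheel '[{"dx":0.03,"dy":-0.08,"dz":0.2,"rx":0,"ry":0,"rz":0},{"dx":0,"dy":0,"dz":0.2,"rx":0,"ry":0,"rz":0},{"dx":0,"dy":0,"dz":0.2,"rx":0,"ry":0,"rz":0},{"dx":0,"dy":0,"dz":0.2,"rx":0,"ry":0,"rz":0},{"dx":0,"dy":0,"dz":0.2,"rx":0,"ry":0,"rz":0},{"dx":0,"dy":0,"dz":0.2,"rx":0,"ry":0,"rz":0},{"dx":0,"dy":0,"dz":0.1,"rx":0,"ry":0,"rz":0},{"dx":0,"dy":0,"dz":0,"rx":0,"ry":0,"rz":0},{"dx":0,"dy":0,"dz":0,"rx":0,"ry":0,"rz":0},{"dx":0,"dy":0,"dz":0,"rx":0,"ry":0,"rz":0}]'
python3 - <<'E'
from h import *
np.set_printoptions(precision=4,suppress=True)
w=read_camera("wrist"); crop(w,"w11c.png",235,195,80,60,10)
p,R=tcp(); print(p,R.as_euler('xyz',1),state()["ft_force"],state()["moment"])
E
```

```text
t: 10.63
position: [0.5352, 0.1566, 0.0988]
ee_rot: [3.141, 0.0, 1.774]
ft_force: [-0.3, 0.3, -0.6]
gripper_width: 0.0074
[0.5352 0.1566 0.0988] [179.9879  -0.0012 101.6498] [-0.123   0.0722 -0.2441] [-0.0261 -0.0668  0.0213]
```

View pics/w11c.png

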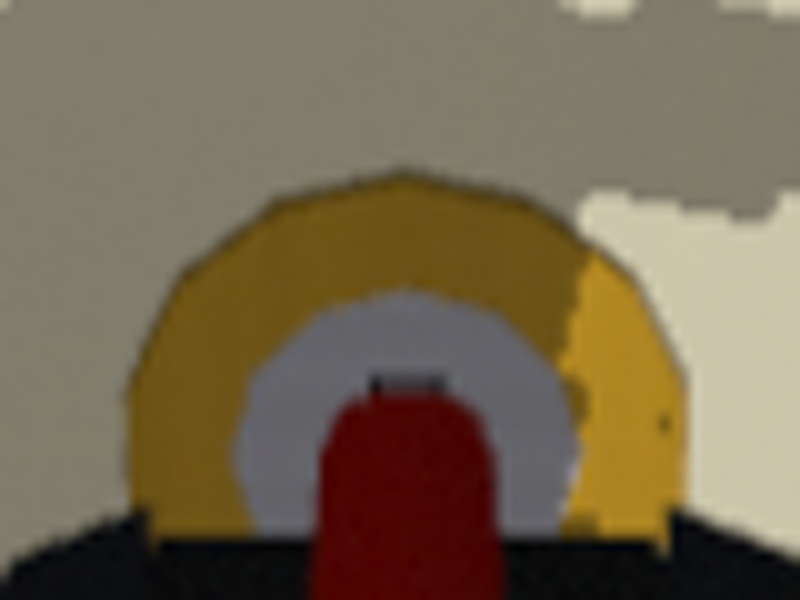

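The blade sits over the keyway mouth at about (276,233), centred and with no contact force. I'll continue to just above the first pins.

```bash
python3 -m handwheel '[{"dx":0,"dy":0,"dz":0.1,"rx":0,"ry":0,"rz":0},{"dx":0,"dy":0,"dz":0.1,"rx":0,"ry":0,"rz":0},{"dx":0,"dy":0,"dz":0.1,"rx":0,"ry":0,"rz":0},{"dx":0,"dy":0,"dz":0.1,"rx":0,"ry":0,"rz":0},{"dx":0,"dy":0,"dz":0.1,"rx":0,"ry":0,"rz":0},{"dx":0,"dy":0,"dz":0.1,"rx":0,"ry":0,"rz":0},{"dx":0,"dy":0,"dz":0,"rx":0,"ry":0,"rz":0},{"dx":0,"dy":0,"dz":0,"rx":0,"ry":0,"rz":0},{"dx":0,"dy":0,"dz":0,"rx":0,"ry":0,"rz":0}]'
```

```text
t: 11.43
position: [0.5351, 0.1566, 0.0927]
ee_rot: [-3.142, -0.0, 1.774]
ft_force: [0.4, -0.5, 0.9]
gripper_width: 0.0075
```

```bash
python3 -m handwheel '[{"dx":0,"dy":0,"dz":0.1,"rx":0,"ry":0,"rz":0},{"dx":0,"dy":0,"dz":0.1,"rx":0,"ry":0,"rz":0},{"dx":0,"dy":0,"dz":0.05,"rx":0,"ry":0,"rz":0},{"dx":0,"dy":0,"dz":0,"rx":0,"ry":0,"rz":0},{"dx":0,"dy":0,"dz":0,"rx":0,"ry":0,"rz":0}]'
```

```text
t: 11.85
position: [0.535, 0.1566, 0.0901]
ee_rot: [-3.141, 0.0, 1.774]
ft_force: [-0.5, -0.6, 0.5]
gripper_width: 0.0076
```

```bash
python3 -m handwheel '[{"dx":0,"dy":0,"dz":0.05,"rx":0,"ry":0,"rz":0},{"dx":0,"dy":0,"dz":0.05,"rx":0,"ry":0,"rz":0},{"dx":0,"dy":0,"dz":0,"rx":0,"ry":0,"rz":0},{"dx":0,"dy":0,"dz":0,"rx":0,"ry":0,"rz":0}]'
```

```text
t: 12.18
position: [0.5352, 0.1565, 0.0893]
ee_rot: [3.142, 0.0, 1.774]
ft_force: [0.1, -0.5, -0.1]
gripper_width: 0.0076
```

```bash
python3 -m handwheel '[{"dx":0,"dy":0,"dz":0.05,"rx":0,"ry":0,"rz":0},{"dx":0,"dy":0,"dz":0.05,"rx":0,"ry":0,"rz":0},{"dx":0,"dy":0,"dz":0,"rx":0,"ry":0,"rz":0},{"dx":0,"dy":0,"dz":0,"rx":0,"ry":0,"rz":0}]'
```

```text
t: 12.52
position: [0.5356, 0.1564, 0.0886]
ee_rot: [3.141, 0.0, 1.774]
ft_force: [1.4, -1.5, 1.7]
gripper_width: 0.008
```

```bash
python3 -m handwheel '[{"dx":0,"dy":0,"dz":0.05,"rx":0,"ry":0,"rz":0},{"dx":0,"dy":0,"dz":0,"rx":0,"ry":0,"rz":0},{"dx":0,"dy":0,"dz":0,"rx":0,"ry":0,"rz":0}]'
```

```text
t: 12.77
position: [0.5356, 0.1565, 0.0882]
ee_rot: [3.14, 0.0, 1.774]
ft_force: [1.3, -2.6, 3.4]
gripper_width: 0.0076
```

Contact with the first pin. I'll press to about 8 N and rock along x.

```bash
python3 -m handwheel '[{"dx":0,"dy":0,"dz":0.05,"rx":0,"ry":0,"rz":0},{"dx":0,"dy":0,"dz":0.05,"rx":0,"ry":0,"rz":0},{"dx":0,"dy":0,"dz":0.05,"rx":0,"ry":0,"rz":0},{"dx":0,"dy":0,"dz":0,"rx":0,"ry":0,"rz":0},{"dx":0,"dy":0,"dz":0,"rx":0,"ry":0,"rz":0}]'
```

```text
t: 13.18
position: [0.5358, 0.1566, 0.0876]
ee_rot: [3.14, 0.0, 1.774]
ft_force: [-1.3, -2.8, 10.1]
gripper_width: 0.0077
```

```bash
python3 -m handwheel '[{"dx":-0.08,"dy":0,"dz":0,"rx":0,"ry":0,"rz":0},{"dx":-0.07,"dy":0,"dz":0,"rx":0,"ry":0,"rz":0},{"dx":0.1,"dy":0,"dz":0,"rx":0,"ry":0,"rz":0},{"dx":0.1,"dy":0,"dz":0,"rx":0,"ry":0,"rz":0},{"dx":0.1,"dy":0,"dz":0,"rx":0,"ry":0,"rz":0},{"dx":-0.1,"dy":0,"dz":0,"rx":0,"ry":0,"rz":0},{"dx":-0.05,"dy":0,"dz":0,"rx":0,"ry":0,"rz":0},{"dx":0,"dy":0,"dz":0,"rx":0,"ry":0,"rz":0}]'
```

```text
t: 13.85
position: [0.5347, 0.1562, 0.0856]
ee_rot: [-3.141, 0.0, 1.774]
ft_force: [2.3, -3.3, -0.8]
gripper_width: 0.0076
```

It slipped past the first pin: z fell to 85.6 mm with no load. On to the second.

```bash
python3 -m handwheel '[{"dx":-0.03,"dy":0,"dz":0.1,"rx":0,"ry":0,"rz":0},{"dx":0,"dy":0,"dz":0.1,"rx":0,"ry":0,"rz":0},{"dx":0,"dy":0,"dz":0.1,"rx":0,"ry":0,"rz":0},{"dx":0,"dy":0,"dz":0.05,"rx":0,"ry":0,"rz":0},{"dx":0,"dy":0,"dz":0,"rx":0,"ry":0,"rz":0},{"dx":0,"dy":0,"dz":0,"rx":0,"ry":0,"rz":0}]'
```

```text
t: 14.35
position: [0.5348, 0.1562, 0.0824]
ee_rot: [-3.141, 0.0, 1.774]
ft_force: [0.0, -3.1, -0.0]
gripper_width: 0.0075
```

```bash
python3 -m handwheel '[{"dx":0,"dy":0,"dz":0.05,"rx":0,"ry":0,"rz":0},{"dx":0,"dy":0,"dz":0.05,"rx":0,"ry":0,"rz":0},{"dx":0,"dy":0,"dz":0,"rx":0,"ry":0,"rz":0},{"dx":0,"dy":0,"dz":0,"rx":0,"ry":0,"rz":0}]'
```

```text
t: 14.68
position: [0.5351, 0.1562, 0.0815]
ee_rot: [-3.142, 0.0, 1.774]
ft_force: [1.5, -2.8, -0.3]
gripper_width: 0.0075
```

```bash
python3 -m handwheel '[{"dx":0,"dy":0,"dz":0.05,"rx":0,"ry":0,"rz":0},{"dx":0,"dy":0,"dz":0.05,"rx":0,"ry":0,"rz":0},{"dx":0,"dy":0,"dz":0.05,"rx":0,"ry":0,"rz":0},{"dx":0,"dy":0,"dz":0,"rx":0,"ry":0,"rz":0},{"dx":0,"dy":0,"dz":0,"rx":0,"ry":0,"rz":0}]'
```

```text
t: 15.1
position: [0.5356, 0.1564, 0.0804]
ee_rot: [3.141, -0.0, 1.774]
ft_force: [1.0, -2.8, 0.8]
gripper_width: 0.0078
```

```bash
python3 -m handwheel '[{"dx":0,"dy":0,"dz":0.05,"rx":0,"ry":0,"rz":0},{"dx":0,"dy":0,"dz":0,"rx":0,"ry":0,"rz":0},{"dx":0,"dy":0,"dz":0,"rx":0,"ry":0,"rz":0}]'
```

```text
t: 15.35
position: [0.5356, 0.1565, 0.0799]
ee_rot: [3.141, -0.0, 1.774]
ft_force: [0.8, -2.2, 1.5]
gripper_width: 0.0078
```

```bash
python3 -m handwheel '[{"dx":0,"dy":0,"dz":0.05,"rx":0,"ry":0,"rz":0},{"dx":0,"dy":0,"dz":0.05,"rx":0,"ry":0,"rz":0},{"dx":0,"dy":0,"dz":0,"rx":0,"ry":0,"rz":0},{"dx":0,"dy":0,"dz":0,"rx":0,"ry":0,"rz":0}]'
```

```text
t: 15.68
position: [0.5347, 0.1564, 0.0783]
ee_rot: [-3.141, -0.0, 1.774]
ft_force: [1.4, -0.9, 1.8]
gripper_width: 0.0075
```

```bash
python3 -m handwheel '[{"dx":0,"dy":0,"dz":0.05,"rx":0,"ry":0,"rz":0},{"dx":0,"dy":0,"dz":0.05,"rx":0,"ry":0,"rz":0},{"dx":0,"dy":0,"dz":0.05,"rx":0,"ry":0,"rz":0},{"dx":0,"dy":0,"dz":0,"rx":0,"ry":0,"rz":0},{"dx":0,"dy":0,"dz":0,"rx":0,"ry":0,"rz":0}]'
```

```text
t: 16.1
position: [0.5347, 0.1564, 0.0767]
ee_rot: [-3.141, -0.0, 1.774]
ft_force: [-0.1, 0.1, 0.4]
gripper_width: 0.0078
```

Run:
```python
from h import *
np.set_printoptions(precision=4,suppress=True)
w=read_camera("wrist"); cv2.imwrite("pics/w12.png",w["color"][:,:,::-1])
c=read_camera("scene");crop(c,"s12.png",300,130,60,45,13)
p,R=tcp(); print(p,R.as_euler('xyz',1),state()["ft_force"],state()["moment"])
```

```text
[0.5348 0.1564 0.0767] [-179.9609   -0.0178  101.6444] [ 1.1365  0.5296 -0.9468] [ 0.0723 -0.1787  0.0051]
```

View pics/s12.png

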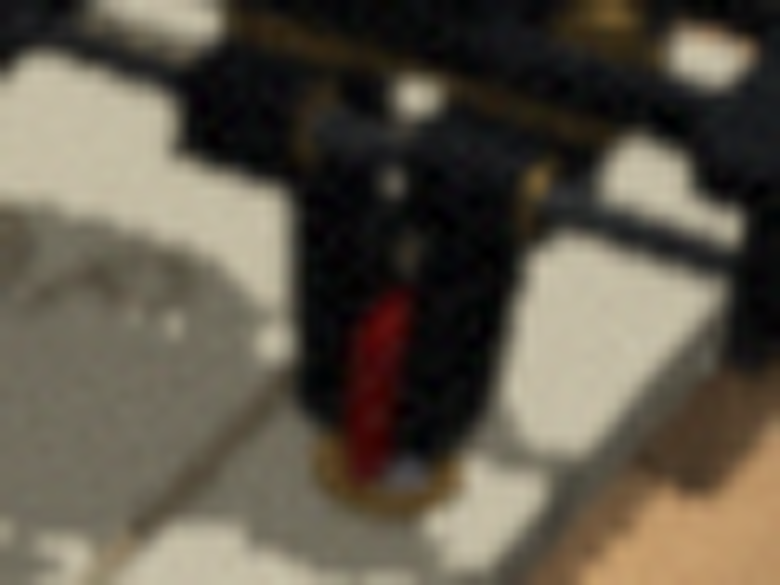

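View pics/w12.png

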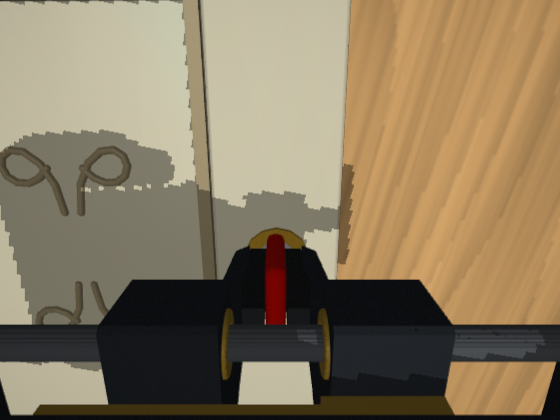

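The key has gone in with its head just above the brass face, and the grip hasn't changed. I'll ease it home.

```bash
python3 -m handwheel '[{"dx":0,"dy":0,"dz":0.05,"rx":0,"ry":0,"rz":0},{"dx":0,"dy":0,"dz":0.05,"rx":0,"ry":0,"rz":0},{"dx":0,"dy":0,"dz":0.05,"rx":0,"ry":0,"rz":0},{"dx":0,"dy":0,"dz":0.05,"rx":0,"ry":0,"rz":0},{"dx":0,"dy":0,"dz":0,"rx":0,"ry":0,"rz":0},{"dx":0,"dy":0,"dz":0,"rx":0,"ry":0,"rz":0}]'
```

```text
t: 16.7
position: [0.5354, 0.1564, 0.0752]
ee_rot: [3.141, -0.0, 1.774]
ft_force: [0.1, 0.4, 1.3]
gripper_width: 0.0081
```

```bash
python3 -m handwheel '[{"dx":0,"dy":0,"dz":0.05,"rx":0,"ry":0,"rz":0},{"dx":0,"dy":0,"dz":0.05,"rx":0,"ry":0,"rz":0},{"dx":0,"dy":0,"dz":0,"rx":0,"ry":0,"rz":0},{"dx":0,"dy":0,"dz":0,"rx":0,"ry":0,"rz":0}]'
```

```text
t: 17.03
position: [0.5355, 0.1564, 0.0744]
ee_rot: [3.141, -0.0, 1.774]
ft_force: [0.4, 0.9, 1.6]
gripper_width: 0.0077
```

```bash
python3 -m handwheel '[{"dx":0,"dy":0,"dz":0.05,"rx":0,"ry":0,"rz":0},{"dx":0,"dy":0,"dz":0.05,"rx":0,"ry":0,"rz":0},{"dx":0,"dy":0,"dz":0,"rx":0,"ry":0,"rz":0},{"dx":0,"dy":0,"dz":0,"rx":0,"ry":0,"rz":0}]'
```

```text
t: 17.37
position: [0.5355, 0.1564, 0.0738]
ee_rot: [3.141, -0.0, 1.774]
ft_force: [-0.2, 1.3, 5.0]
gripper_width: 0.0075
```

```bash
python3 -m handwheel '[{"dx":0,"dy":0,"dz":0.05,"rx":0,"ry":0,"rz":0},{"dx":0,"dy":0,"dz":0,"rx":0,"ry":0,"rz":0},{"dx":0,"dy":0,"dz":0,"rx":0,"ry":0,"rz":0}]'
```

```text
t: 17.62
position: [0.5356, 0.1565, 0.0738]
ee_rot: [3.141, -0.0, 1.774]
ft_force: [-2.3, 1.0, 8.2]
gripper_width: 0.0078
```

The shoulder is on the face: z is 73.8 mm against 73.9 expected, with an 8 N push. Now turning clockwise in small steps.

```bash
python3 -m handwheel '[{"dx":0,"dy":0,"dz":0,"rx":0,"ry":0,"rz":1.5},{"dx":0,"dy":0,"dz":0,"rx":0,"ry":0,"rz":1.5},{"dx":0,"dy":0,"dz":0,"rx":0,"ry":0,"rz":2},{"dx":0,"dy":0,"dz":0,"rx":0,"ry":0,"rz":2},{"dx":0,"dy":0,"dz":0,"rx":0,"ry":0,"rz":2},{"dx":0,"dy":0,"dz":0,"rx":0,"ry":0,"rz":2},{"dx":0,"dy":0,"dz":0,"rx":0,"ry":0,"rz":2},{"dx":0,"dy":0,"dz":0,"rx":0,"ry":0,"rz":2},{"dx":0,"dy":0,"dz":0,"rx":0,"ry":0,"rz":0},{"dx":0,"dy":0,"dz":0,"rx":0,"ry":0,"rz":0}]' 1 55
python3 -c "
from h import *
s=state();print(s['ft_force'],s['moment'])"
```

```text
t: 18.45
position: [0.5354, 0.1564, 0.0738]
ee_rot: [3.141, -0.0, 1.512]
ft_force: [-1.6, 0.5, 9.3]
gripper_width: 0.0076
[-1.63958803  0.54358354  9.29338206] [ 0.08138197  0.25780787 -0.02917914]
```

```bash
python3 -m handwheel '[{"dx":0,"dy":0,"dz":0,"rx":0,"ry":0,"rz":3},{"dx":0,"dy":0,"dz":0,"rx":0,"ry":0,"rz":3},{"dx":0,"dy":0,"dz":0,"rx":0,"ry":0,"rz":3},{"dx":0,"dy":0,"dz":0,"rx":0,"ry":0,"rz":3},{"dx":0,"dy":0,"dz":0,"rx":0,"ry":0,"rz":3},{"dx":0,"dy":0,"dz":0,"rx":0,"ry":0,"rz":3},{"dx":0,"dy":0,"dz":0,"rx":0,"ry":0,"rz":3},{"dx":0,"dy":0,"dz":0,"rx":0,"ry":0,"rz":3},{"dx":0,"dy":0,"dz":0,"rx":0,"ry":0,"rz":0},{"dx":0,"dy":0,"dz":0,"rx":0,"ry":0,"rz":0}]'
python3 - <<'E'
from h import *
w=read_camera("wrist"); cv2.imwrite("pics/w13.png",w["color"][:,:,::-1])
c=read_camera("scene");crop(c,"s13.png",290,130,80,60,10)
s=state();print(s['ft_force'],s['moment'],tcp()[0])
E
```

```text
t: 19.28
position: [0.5356, 0.1563, 0.0738]
ee_rot: [3.141, -0.001, 1.093]
ft_force: [-2.2, 0.4, 7.5]
gripper_width: 0.0073
[-1.1581754   0.64829853  8.46381641] [0.08059101 0.15511196 0.05310498] [0.53562253 0.15636801 0.07379939]
```

View pics/w13.png

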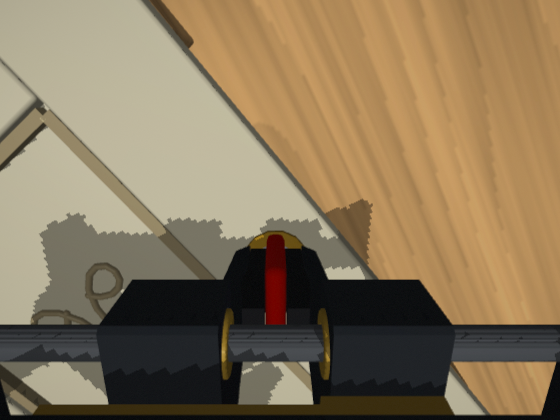

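View pics/s13.png

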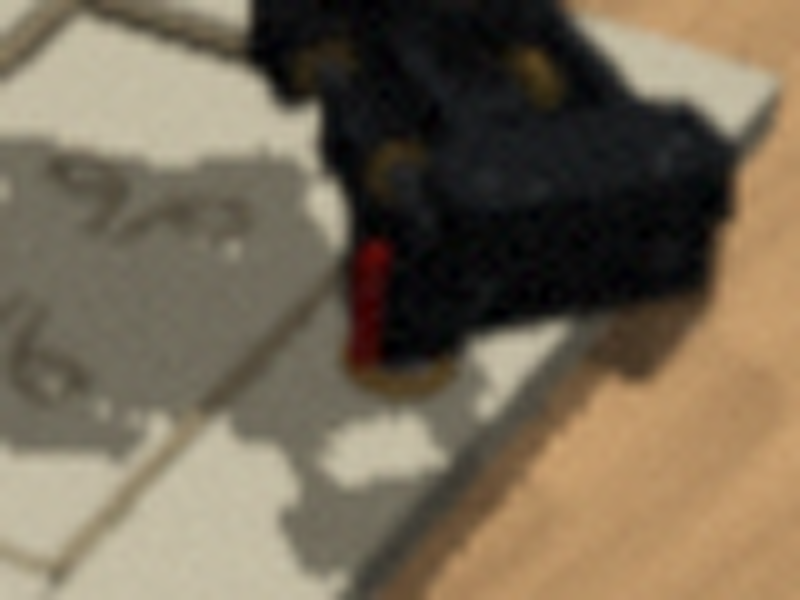

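The turn is going well: the key is seated on the face and still centred in the pads, at about 39°. Continuing.

```bash
python3 -m handwheel '[{"dx":0,"dy":0,"dz":0,"rx":0,"ry":0,"rz":3},{"dx":0,"dy":0,"dz":0,"rx":0,"ry":0,"rz":3},{"dx":0,"dy":0,"dz":0,"rx":0,"ry":0,"rz":3},{"dx":0,"dy":0,"dz":0,"rx":0,"ry":0,"rz":3},{"dx":0,"dy":0,"dz":0,"rx":0,"ry":0,"rz":3},{"dx":0,"dy":0,"dz":0,"rx":0,"ry":0,"rz":3},{"dx":0,"dy":0,"dz":0,"rx":0,"ry":0,"rz":3},{"dx":0,"dy":0,"dz":0,"rx":0,"ry":0,"rz":3},{"dx":0,"dy":0,"dz":0,"rx":0,"ry":0,"rz":0},{"dx":0,"dy":0,"dz":0,"rx":0,"ry":0,"rz":0}]'
python3 -c "
from h import *
s=state();print(s['ft_force'],s['moment'],s['qpos'])"
```

```text
t: 20.22
position: [0.5358, 0.1562, 0.0738]
ee_rot: [3.141, -0.001, 0.675]
ft_force: [-1.1, -0.8, 7.1]
gripper_width: 0.0074
[-1.14294537 -0.78878442  7.09313706] [0.01903115 0.08380145 0.02438877] [ 2.39304787e-01  2.04021695e-01  2.00641818e+00 -5.35197643e-04
  9.29888433e-01  1.13571283e+00]
```

```bash
python3 -m handwheel '[{"dx":0,"dy":0,"dz":0,"rx":0,"ry":0,"rz":3},{"dx":0,"dy":0,"dz":0,"rx":0,"ry":0,"rz":3},{"dx":0,"dy":0,"dz":0,"rx":0,"ry":0,"rz":3},{"dx":0,"dy":0,"dz":0,"rx":0,"ry":0,"rz":3},{"dx":0,"dy":0,"dz":0,"rx":0,"ry":0,"rz":3},{"dx":0,"dy":0,"dz":0,"rx":0,"ry":0,"rz":3},{"dx":0,"dy":0,"dz":0,"rx":0,"ry":0,"rz":3},{"dx":0,"dy":0,"dz":0,"rx":0,"ry":0,"rz":3},{"dx":0,"dy":0,"dz":0,"rx":0,"ry":0,"rz":3},{"dx":0,"dy":0,"dz":0,"rx":0,"ry":0,"rz":0}]'
python3 - <<'E'
from h import *
w=read_camera("wrist"); cv2.imwrite("pics/w14.png",w["color"][:,:,::-1])
c=read_camera("scene");crop(c,"s14.png",290,130,80,60,10)
t=read_camera("top");crop(t,"t14.png",150,190,100,75,8)
s=state();print(s['ft_force'],s['moment'],tcp()[0],np.degrees(s['ee_rot']))
E
```

```text
t: 21.05
position: [0.536, 0.156, 0.0738]
ee_rot: [3.141, -0.001, 0.202]
ft_force: [0.0, -0.5, 7.6]
gripper_width: 0.0076
[-0.92644496 -0.5786217   6.71291511] [-0.11629946  0.03557922  0.04681333] [0.53598284 0.15600333 0.07380474] [ 1.79954294e+02 -8.69203485e-02  1.16764291e+01]
```

View pics/w14.png

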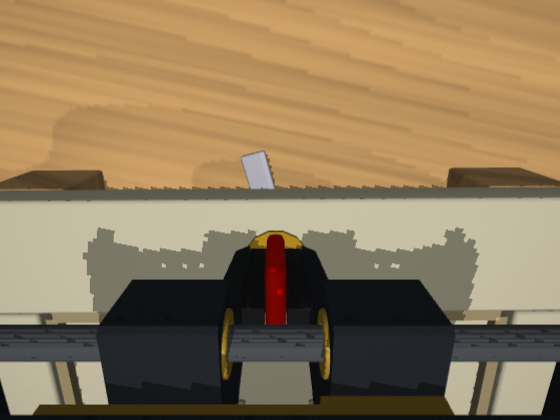

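View pics/s14.png

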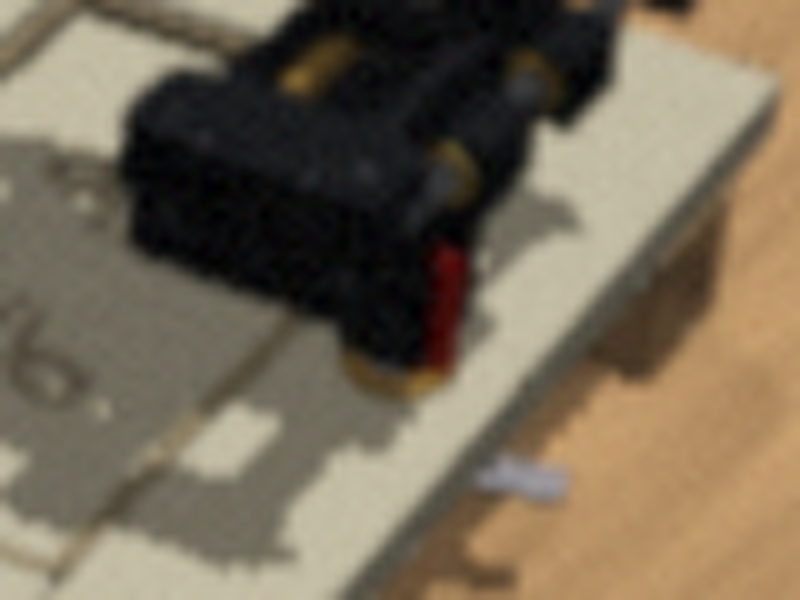

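View pics/t14.png

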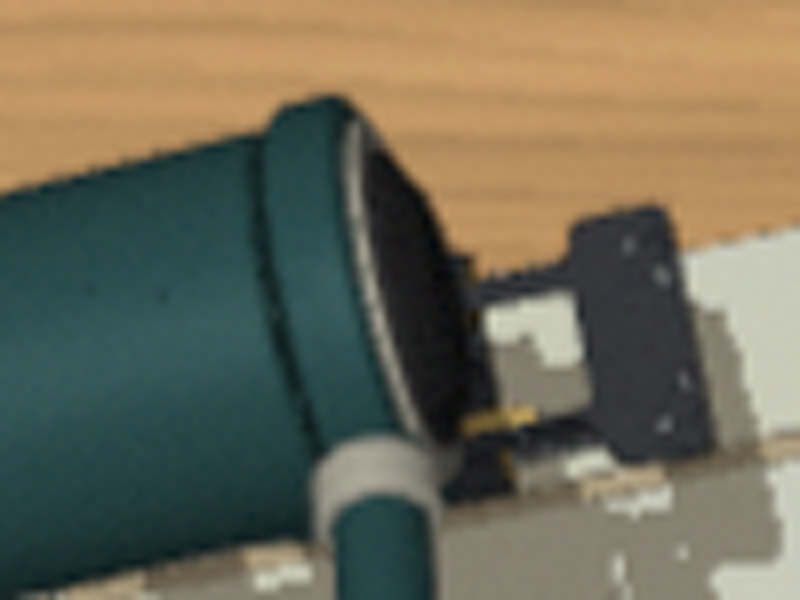

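The cam is out past the door edge, its tip at about (254,153), but it lags the key slightly because of the play. I'll measure its angle.

```bash
cat > cam.py <<'E'
from h import *
import sys
def ang(w,l1,l2,r1,r2):
    p,R=tcp()
    for z in (.03,.04):
        P=[plane(w,*q,z)[:2] for q in (l1,l2,r1,r2)]
        for a,b in ((P[0],P[1]),(P[2],P[3])):
            d=a-b;print(z,"edge yaw",np.degrees(np.arctan2(d[1],d[0])).round(1),end=" ")
        m=(P[0]+P[2])/2-np.array([.5352,.1563]);print("tip yaw",np.degrees(np.arctan2(m[1],m[0])).round(1),"r",np.hypot(*m).round(4))
E
python3 - <<'E'
from cam import *
w=read_camera("wrist"); crop(w,"w14c.png",220,135,80,60,10)
ang(w,(241.5,157),(250,188),(265,151.5),(274,188))
E
```

```text
0.03 edge yaw 25.3 0.03 edge yaw 25.0 tip yaw 27.0 r 0.0451
0.04 edge yaw 25.3 0.04 edge yaw 25.0 tip yaw 25.7 r 0.0467
```

View pics/w14c.png

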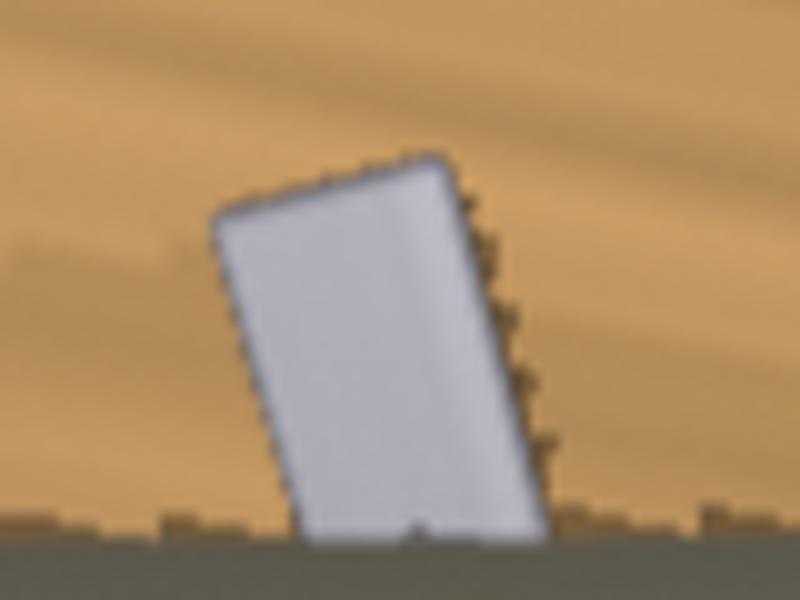

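The cam stands at yaw 25.2°, and a full quarter turn would put it at 11.7°. That leaves about 13.5° more.

```bash
python3 -m handwheel '[{"dx":0,"dy":0,"dz":0,"rx":0,"ry":0,"rz":2},{"dx":0,"dy":0,"dz":0,"rx":0,"ry":0,"rz":2},{"dx":0,"dy":0,"dz":0,"rx":0,"ry":0,"rz":2},{"dx":0,"dy":0,"dz":0,"rx":0,"ry":0,"rz":2},{"dx":0,"dy":0,"dz":0,"rx":0,"ry":0,"rz":2},{"dx":0,"dy":0,"dz":0,"rx":0,"ry":0,"rz":2},{"dx":0,"dy":0,"dz":0,"rx":0,"ry":0,"rz":2},{"dx":0,"dy":0,"dz":0,"rx":0,"ry":0,"rz":0},{"dx":0,"dy":0,"dz":0,"rx":0,"ry":0,"rz":0},{"dx":0,"dy":0,"dz":0,"rx":0,"ry":0,"rz":0}]'
python3 - <<'E'
from h import *
w=read_camera("wrist"); crop(w,"w15c.png",220,125,80,60,10);cv2.imwrite("pics/w15.png",w["color"][:,:,::-1])
s=state();print(s['ft_force'],s['moment'],tcp()[0],np.degrees(s['ee_rot']),s['qpos'][5])
E
```

```text
t: 22.08
position: [0.536, 0.1559, 0.0738]
ee_rot: [3.141, -0.002, -0.04]
ft_force: [-0.8, -0.6, 7.8]
gripper_width: 0.0074
[-0.10649841 -1.46678284  8.11776195] [-0.21111806  0.06690068  0.10150834] [0.5360228  0.15586213 0.07380045] [ 1.79962808e+02 -9.74309546e-02 -2.31662750e+00] 1.8510631683351793
```

View pics/w15.png

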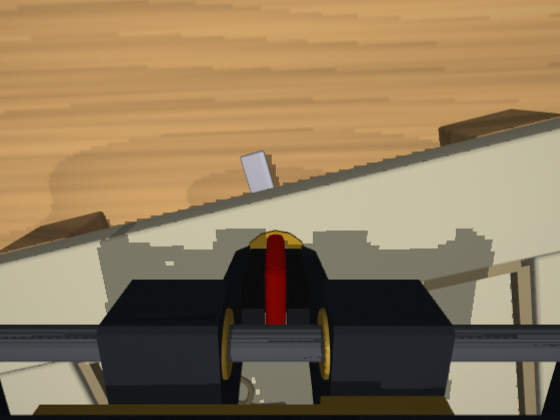

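View pics/w15c.png

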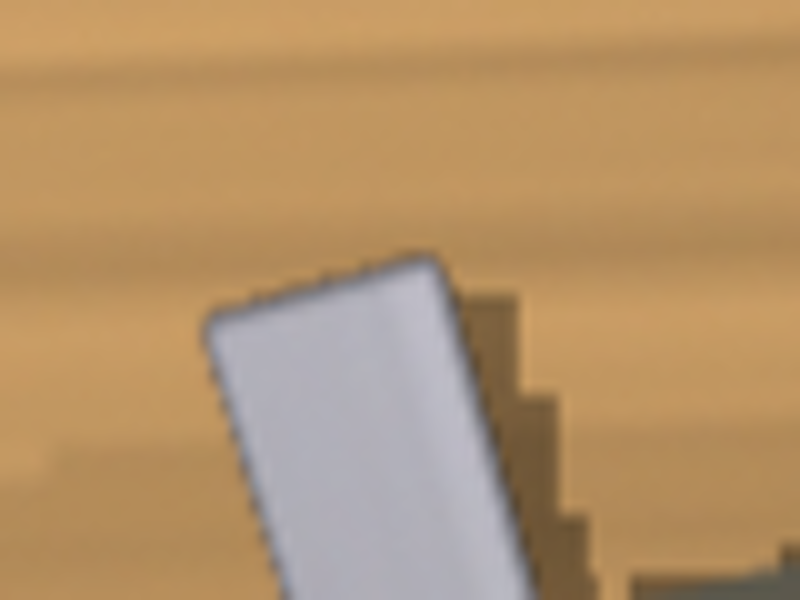

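Run:
```python
from cam import *
w=read_camera("wrist")
ang(w,(241.2,158),(249,185),(264,151.5),(273.5,185))
d=plane(w,130,233,.045)-plane(w,420,161,.045);print("door edge yaw",np.degrees(np.arctan2(d[1],d[0])))
print(np.degrees(state()['ee_rot'])[2])
```

```text
0.03 edge yaw 12.1 0.03 edge yaw 12.9 tip yaw 13.4 r 0.0449
0.04 edge yaw 12.1 0.04 edge yaw 12.9 tip yaw 12.1 r 0.0465
door edge yaw 102.22779605022927
-2.3169153135519664
```

The cam is at about 12.4°, which makes the turn roughly 89°. I'll add 2° so it's a full quarter turn but still short of the stop at 94.5°.

```bash
python3 -m handwheel '[{"dx":0,"dy":0,"dz":0,"rx":0,"ry":0,"rz":1},{"dx":0,"dy":0,"dz":0,"rx":0,"ry":0,"rz":1},{"dx":0,"dy":0,"dz":0,"rx":0,"ry":0,"rz":0},{"dx":0,"dy":0,"dz":0,"rx":0,"ry":0,"rz":0},{"dx":0,"dy":0,"dz":0,"rx":0,"ry":0,"rz":0},{"dx":0,"dy":0,"dz":0,"rx":0,"ry":0,"rz":0},{"dx":0,"dy":0,"dz":0,"rx":0,"ry":0,"rz":0},{"dx":0,"dy":0,"dz":0,"rx":0,"ry":0,"rz":0}]'
python3 - <<'E'
from h import *
w=read_camera("wrist"); crop(w,"w16c.png",220,125,80,60,10);np.savez("w16.npz",**{k:w[k] for k in w})
c=read_camera("scene"); cv2.imwrite("pics/s16.png",c["color"][:,:,::-1]);
s=state();print(s['t'],s['ft_force'],s['moment'],tcp()[0],np.degrees(s['ee_rot']),s['gripper_width'])
E
```

```text
t: 22.85
position: [0.5361, 0.1558, 0.0738]
ee_rot: [3.141, -0.002, -0.075]
ft_force: [-0.1, -1.4, 7.0]
gripper_width: 0.0077
22.95 [-0.55972048 -1.42260592  7.68354517] [-0.13443998  0.05650987  0.0479725 ] [0.53603591 0.15586319 0.07380833] [ 1.79964203e+02 -1.00515676e-01 -4.31069553e+00] 0.007996332902460095
```

View pics/w16c.png

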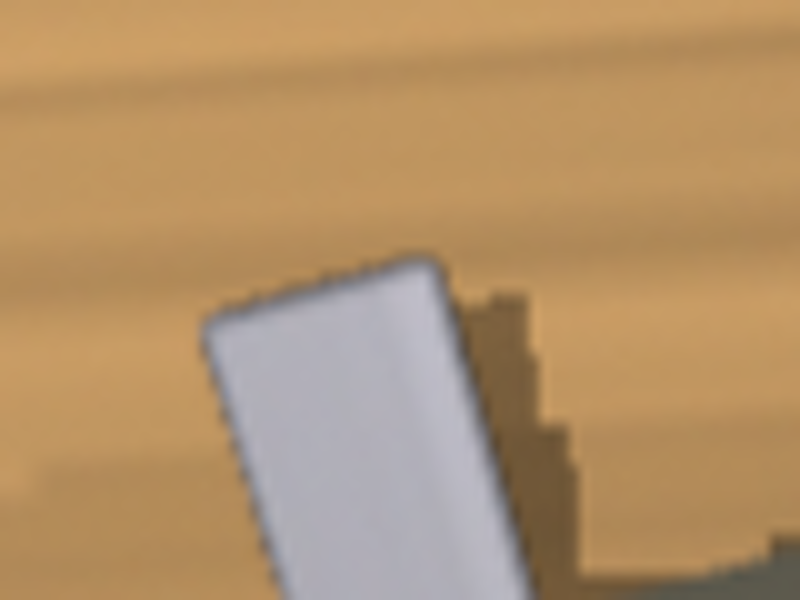

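View pics/s16.png

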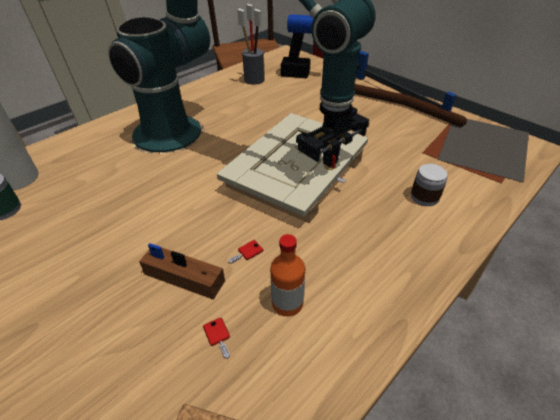

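The cam kept pace with the tool, so the turn is now about 91°. The scene view shows the black and blue keys, glue bottle and tin where they were. I'm handing in.

```bash
python3 -c "
from cell import *
print(finish_job()); s=state(); print(s['t'],s['position'],s['ee_rot'],s['gripper_width'])"
```

```text
the job is handed in; nothing more can be done
None
the job is handed in; nothing more can be done
```

The red key is fully home in the lock, turned a quarter turn clockwise, and still gripped and held against the return spring. I handed the job in at about 23 s; no verdict is reported.

**Insertion:** The first pin let go with about 10 N of push and 1.5 mm rocking. The second gave way almost unfelt (under 2 N) without any rocking, so I have no clear force sign of it. The shoulder seated at a tool height of 73.8 mm against 73.9 mm expected, and I kept a push of about 8 N on it.

**Turn:** The cam lagged the gripper by about 14° from play and give in the grip, so I turned the gripper about 106°. Just before the last 2° I measured the cam at about 12.4°, where a full quarter turn would be about 11.7°. The last picture shows it moved with the tool, so the plug is at roughly 91°, short of its stop at 94.5°. That final angle is inferred, not measured again. The picture edges are good to only about 1°.

**Last checks:**
- **Grip:** the opening is about 7.7 mm at 55 N, and the key had not shifted in the pads in the last full wrist picture, 2° before the end.
- **Cam:** it sticks out past the door edge.
- **Other objects:** the black and blue keys, the two loose red keys, the glue bottle and the tin look undisturbed.
- **Wrist force and moment:** force readings never passed about 10 N. The twist readings about the vertical were noisy, between 0.05 and 0.10 Nm at the end, which fits the spring.

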